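# Change over a syringe-carton dispenser

## Task

Change the stock in the bolted carton dispenser: lift the bolt's handle out of its notch, draw the bolt fully out, pull the slide gate fully open so that all the old cartons drop into the returns bin below, then push the gate fully shut and slide the bolt fully home with its handle down in its notch. Then load every fresh carton lying on the counter into the hopper from above. Leave the old cartons in the returns bin, and do not shift or knock over the other things on the counter.

Things in the scene. Friction and masses are not known exactly. Their poses are not given: they have to be found in the camera images.
- hopper: carton dispenser, fixed in a run; place and heading vary. Origin on the counter under the shaft's centre, z up. Upright clear shaft, inside 112 (x) by 50 mm (y), from the gate (top face z = 134 mm) to z = 200 mm, then a clear funnel up to the mouth. Cartons lie in it stacked flat, long side along x. On its +y side stick out the gate and, at the -x side of the gate, a deck with the barrel bolt.
- hopper_mouth (a point): centre of the funnel's open mouth at hopper (0, 0, 275 mm), axes as the hopper's: inside 156 mm (x) by 120 mm (y), frame 172 x 136 mm outside. Cartons are loaded by letting go here, long side along x; they slide down into the shaft.
- returns_bin (a point): centre of the floor of the open clear returns bin, on the counter straight below the shaft between the hopper's four legs, at hopper (0, 0, 4 mm): 170 (x) by 142 mm (y), walls 4 mm thick and 112 mm high.
- gate (a joint): steel slide gate, a plate under the shaft (z 128 to 134 mm): m, 0 = shut, 0.065 = fully open; opens along the hopper's +y; friction about 2 N, stays where left. While the bolt is home its rod blocks a lug on the gate; a gate not fully shut likewise blocks the rod from going home.
- gate_grip (a point): point in the gate's black upright grip block (24 mm in the hopper's x, 20 mm in its y, 134 to 180 mm above the counter); this point is on its centre line, 12 mm below its top, at hopper (0, 135 mm + gate, 168 mm).
- bolt (a joint): the barrel bolt's steel rod (12 mm thick, lying along the hopper's x, axis at hopper y = 100 mm, z = 145 mm): m, 0 = home (gate locked), 0.045 = drawn fully out, towards the hopper's -x; friction about 1.5 N.
- bolt_handle (a joint): the bolt's handle, swinging about the rod: rad, 0 = level towards the hopper's +y, down in a notch; grows as it is lifted, stop at 1.4; falls by its own weight when let go. A notched steel strip (hopper y 116 to 120 mm, top at z = 156 mm) with a notch for home and one for drawn out lets the rod slide only with the handle above about 0.8 rad.
- bolt_knob (a point): centre of the black knob (a drum 24 mm in diameter, 22 mm long, its flat ends facing along the rod) on the end of the bolt handle, 55 mm from the rod's axis: with the handle down at hopper (-130 mm - bolt, 155 mm, 145 mm). Pinched from above by its flat ends it turns between the fingers as it is lifted.
- old1: old syringe carton, white rigid box 100 x 36 x 26 mm with a grey band, 70 g (50 to 95 g); origin at the centre of its 100 x 36 underside, x along the 100 mm, y along the 36 mm, z up out of the 26 mm thickness. It starts inside the hopper's shaft on the gate. Always three.
- old2: old syringe carton, white rigid box 100 x 36 x 26 mm with a grey band, 70 g (50 to 95 g); origin at the centre of its 100 x 36 underside, x along the 100 mm, y along the 36 mm, z up out of the 26 mm thickness. It starts inside the hopper's shaft on the gate. Always three.
- old3: old syringe carton, white rigid box 100 x 36 x 26 mm with a grey band, 70 g (50 to 95 g); origin at the centre of its 100 x 36 underside, x along the 100 mm, y along the 36 mm, z up out of the 26 mm thickness. It starts inside the hopper's shaft on the gate. Always three.
- fresh1: fresh syringe carton, white rigid box 100 x 36 x 26 mm with a grey band, 70 g (50 to 95 g); origin at the centre of its 100 x 36 underside, x along the 100 mm, y along the 36 mm, z up out of the 26 mm thickness. It starts lying flat on the counter on the robot's left. Three or four are there.
- fresh2: fresh syringe carton, white rigid box 100 x 36 x 26 mm with a grey band, 70 g (50 to 95 g); origin at the centre of its 100 x 36 underside, x along the 100 mm, y along the 36 mm, z up out of the 26 mm thickness. It starts lying flat on the counter on the robot's left. Three or four are there.
- fresh3: fresh syringe carton, white rigid box 100 x 36 x 26 mm with a grey band, 70 g (50 to 95 g); origin at the centre of its 100 x 36 underside, x along the 100 mm, y along the 36 mm, z up out of the 26 mm thickness. It starts lying flat on the counter on the robot's left. Three or four are there.
- fresh4: fresh syringe carton, white rigid box 100 x 36 x 26 mm with a grey band, 70 g (50 to 95 g); origin at the centre of its 100 x 36 underside, x along the 100 mm, y along the 36 mm, z up out of the 26 mm thickness. It starts lying flat on the counter on the robot's left. Three or four are there.
- logger: bystander: white data logger, 75 x 30 x 18 mm; origin at the centre of its underside; leave alone
- sanitizer: bystander: clear bottle, 64 mm diameter, 170 mm tall; origin at the centre of its underside; leave alone
- cotton_jar: bystander: jar, 100 mm diameter, 120 mm tall; origin at the centre of its underside; leave alone
- dish: bystander: steel bowl, 120 mm diameter, 45 mm tall; origin at the centre of its underside; leave alone
- tape_roll: bystander: roll of tape, 90 mm diameter, 25 mm tall; origin at the centre of its underside; leave alone
- glove_box: bystander: box 100 x 200 x 70 mm; origin at the centre of its underside; leave alone
- torch: bystander: pen torch 120 mm long, 22 mm thick; origin at the centre of its underside; leave alone
Not all that is in view belongs to the job. What is shaped like the fresh1 but blue is not meant. Leave any blue look-alike of the fresh4 alone.

How it is judged:
On the way, in this order (a step that is already met when the one before it is completed fails the run):
1. the bolt is drawn out while the gate is still shut (value of joint bolt above 0.036 m and value of joint gate below 0.008 m), for 0.1 s.
2. the gate is pulled open and every old carton has dropped into the returns bin (value of joint gate above 0.052 m and x of old1 in the frame of hopper between -0.085 and 0.085 m and y of old1 in the frame of hopper between -0.071 and 0.071 m and z of old1 in the frame of hopper between 0 and 0.105 m and x of old2 in the frame of hopper between -0.085 and 0.085 m and y of old2 in the frame of hopper between -0.071 and 0.071 m and z of old2 in the frame of hopper between 0 and 0.105 m and x of old3 in the frame of hopper between -0.085 and 0.085 m and y of old3 in the frame of hopper between -0.071 and 0.071 m and z of old3 in the frame of hopper between 0 and 0.105 m), for 0.2 s.
3. the gate is pushed fully shut (value of joint gate below 0.005 m), for 0.2 s.
4. the bolt is home and its handle down in the notch (value of joint gate below 0.005 m and value of joint bolt below 0.006 m and value of joint bolt_handle below 0.2 rad), for 0.2 s.
At the end, for the whole second after the job is handed in: Gate shut (within 5 mm), bolt home (within 6 mm) with its handle down (below 0.2 rad), every old carton at rest in the returns bin under the hopper, every fresh carton at rest inside the hopper (shaft or funnel, above the gate, its underside centre no higher than the rim by more than 15 mm) (all of step 4 and x of old1 in the frame of hopper between -0.085 and 0.085 m and y of old1 in the frame of hopper between -0.071 and 0.071 m and z of old1 in the frame of hopper between 0 and 0.105 m and x of old2 in the frame of hopper between -0.085 and 0.085 m and y of old2 in the frame of hopper between -0.071 and 0.071 m and z of old2 in the frame of hopper between 0 and 0.105 m and x of old3 in the frame of hopper between -0.085 and 0.085 m and y of old3 in the frame of hopper between -0.071 and 0.071 m and z of old3 in the frame of hopper between 0 and 0.105 m and x of fresh1 in the frame of hopper between -0.082 and 0.082 m and y of fresh1 in the frame of hopper between -0.062 and 0.062 m and z of fresh1 in the frame of hopper between 0.125 and 0.29 m and x of fresh2 in the frame of hopper between -0.082 and 0.082 m and y of fresh2 in the frame of hopper between -0.062 and 0.062 m and z of fresh2 in the frame of hopper between 0.125 and 0.29 m and x of fresh3 in the frame of hopper between -0.082 and 0.082 m and y of fresh3 in the frame of hopper between -0.062 and 0.062 m and z of fresh3 in the frame of hopper between 0.125 and 0.29 m and x of fresh4 in the frame of hopper between -0.082 and 0.082 m and y of fresh4 in the frame of hopper between -0.062 and 0.062 m and z of fresh4 in the frame of hopper between 0.125 and 0.29 m and linear speed of each of old1, old2, old3, fresh1, fresh2, fresh3, fresh4 below 0.03 m/s); the robot touches nothing.
It fails at once if a bystander is shifted by more than 6 cm (distance of any of logger, sanitizer, cotton_jar, dish, tape_roll, glove_box, torch from where it was at the start of the episode above 0.06 m).
It fails at once if a standing bystander is knocked over (angle between any of sanitizer, cotton_jar, dish's own z axis and vertical above 0.6 rad).
Of fresh1, fresh2, fresh3, fresh4 only 3 to 4 are there at a start; the rules pass over those that are not, and their reading is None.
At some moment in a run one of fresh1, fresh2, fresh3, fresh4 may be knocked a few centimetres aside while the robot is not near it.
Once in a run the grip may slacken for a moment while it holds something.
It also fails if it takes over 208 s, if anything falls off the work surface, if the arm or the gripper's body presses on something with over 40 N, if the wrist force passes 120 N, or if a joint passes its speed limit or range.

## Robot

A 6-joint arm with a two-finger parallel gripper is mounted at the origin on the work surface. World frame = base frame: x ahead of the robot, y to its left, z up, the work surface at z = 0. Lengths are in m, angles in rad, forces in N, time in s.
With the tool pointing down it reaches from about 0.3 to 0.875 m from the base axis. Payload 6.4 kg.
Tool frame: the origin (TCP) lies at the very end of the fingers, on their centre line; the grasp point (between the pads) lies 19 mm behind it; x points along the fingers, z is the direction in which the jaws open and shut, and the axes are right-handed (so a half turn about x gives the same grasp; the last joint's range is limited). The gripper opens to 88 mm and grips with 3 to 60 N. Pads are 18 mm wide; open, the fingers measure 123 mm over their backs; the gripper's body (75 mm by 187 mm) begins 45 mm behind the grasp point.
Start: joints at [-1.506, 0.181, 1.607, -0, 1.354, -0.206], TCP at [0.154, -0.554, 0.239] pointing down, gripper open.
Joint ranges: [-2.99, 2.99], [-0.89, 2.07], [0.3, 2.58], [-1.14, 4.28], [0, 2.63], [-3.12, 3.12]. Speed limits (rad/s): [2.57, 2.57, 3.01, 3.14, 3.14, 3.14].

## Interface

Orientations are given as a unit quaternion [x, y, z, w].
In Python, from cell import r, viewer, finish_job gives the robot as it stands.
- The arm moves only by the shell command python3 -m creep 'ROWS' [OPENING] [FORCE]. ROWS is a JSON object of lists of equal length, an entry for each row: "translation": the shift along the tool's x, y, z in mm, a list of three; "turn": the turn about the tool's x in degrees. A call has 1 to 5 rows; each row shifts and turns the commanded pose from where the row before left it, along the tool's axes as they then stand; what a row does not reach is not made up. A row lasts 1/12 s, in which the tool goes at most 41.7 mm and 7.16 degrees, less where a joint would pass 70% of its speed; a pose out of reach is approached as far as the arm can. A call with a gripper value outside its range is refused whole. OPENING is the opening, from -1 (shut) to 1 (fully open), so that 0 is half open, set as the call begins (- or left out, the last holds). The fingers move at their own pace and stop on an object; FORCE is the grip in N (left out, the last holds). Time passes only in rows, so rows that do not move let the fingers close. It gives the time, the measured TCP pose, the force and the opening at its end, in the units of the state.
- r.observe(): the state, without advancing time (a new reading comes with each control period).
- viewer.camera(name): name is "scene" or "top" or "wrist"; returns a dict with "color" (420x560x3 uint8, blue, green, red), "fx", "fy", "cx", "cy" (pixels), "cam_to_world" (4x4, takes a point from camera to world coordinates). Camera axes: x right, y down, z forward; pixel columns grow to the right and rows downward; lengths in m; the calibration is good to about 2 mm. A picture is of the moment at which its call begins. There is no depth.
- finish_job(): hands the job in, once; it reports no verdict.
The state is a dict: "time_s": time; "q": joint angles; "joint_vel": joint speeds; "joint_torque": joint torques, N m; "eef_pos": TCP position; "orientation": TCP orientation; "ft_force": force on the tool from outside, world axes, zero at the start; "moment": the same for the moment, N m; "finger_gap": finger opening in m.
Only numpy, scipy, OpenCV 4.12 (cv2) and the standard library are available. Lean on these libraries where they do the work, as an engineer would, in place of code of your own. Each camera call takes 0.05 s, during which the arm holds its last target.

## Working session

There is one attempt and no reset: what is moved stays moved. The work goes in short steps, Python scripts to look and compute and a shell command to move; the robot and the scene stay as the last step left them, time stands still between calls to the robot, and variables do not carry over. Pictures are saved under pics/ and viewed, and the job is handed in when it is done.

```bash
ls -la; mkdir -p pics; python3 - <<'E'
from cell import r, viewer
import cv2, numpy as np
print(r.observe())
for n in ["scene","top","wrist"]:
    c=viewer.camera(n); cv2.imwrite(f"pics/{n}0.png",c["color"]); print(n,c["fx"],c["fy"],c["cx"],c["cy"]); print(np.round(c["cam_to_world"],4))
E
```

```text
total 12
drwxr-xr-x  3 agent agent 4096 Dec  6 00:10 .
drwxr-xr-x 23 root  root  4096 Dec  6 00:10 ..
drwxr-xr-x  2 agent agent 4096 Dec  6 00:10 pics
{'time_s': 0.0, 'q': array([-1.50627345e+00,  1.81521040e-01,  1.60799824e+00, -4.68336758e-05,
        1.35378844e+00, -2.06286824e-01]), 'joint_vel': array([-0.00045224, -0.00078074, -0.00019196, -0.00046738, -0.00147781,
        0.00062815]), 'joint_torque': array([-1.10367171e-03, -4.33874345e+01, -3.41844857e+01,  7.02496665e-02,
        3.88093048e-02, -1.27388735e-04]), 'eef_pos': array([ 0.15379427, -0.55349777,  0.2378261 ]), 'orientation': array([ 0.4283721 ,  0.56333061, -0.42747718,  0.56251154]), 'ft_force': array([ 0.27624519, -0.10940532,  0.18001986]), 'moment': array([-0.0017506 , -0.04066356,  0.00746179]), 'finger_gap': 0.08820017781649839}
scene 508.8049669067328 508.8049669067328 279.35648634306835 209.41299208157542
[[-2.7910e-01  8.0900e-01 -5.1740e-01  1.2207e+00]
 [ 9.6030e-01  2.3540e-01 -1.5000e-01  1.3170e-01]
 [ 5.0000e-04 -5.3870e-01 -8.4250e-01  1.2523e+00]
 [ 0.0000e+00  0.0000e+00  0.0000e+00  1.0000e+00]]
top 467.0296507708379 467.0296507708379 282.4907264238244 206.79246255279483
[[ 0.0248 -0.9874  0.1562  0.3689]
 [-0.9997 -0.0258 -0.0049 -0.0372]
 [ 0.0089 -0.1561 -0.9877  1.415 ]
 [ 0.      0.      0.      1.    ]]
wrist 368.13541072836915 368.13541072836915 280.6877891459721 209.63820990798862
[[ 0.268  -0.9239 -0.2731  0.2246]
 [-0.9634 -0.2574 -0.0744 -0.5338]
 [-0.0016  0.283  -0.9591  0.3843]
 [ 0.      0.      0.      1.    ]]
```

View pics/scene0.png

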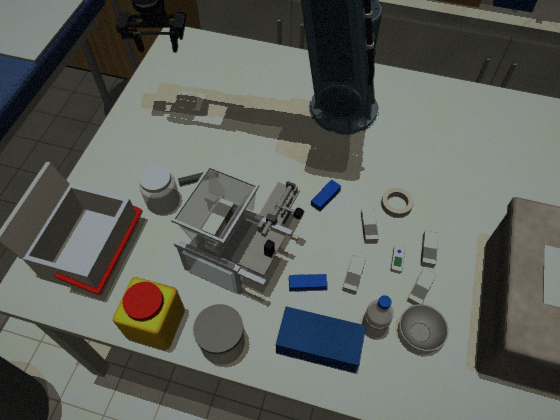

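View pics/top0.png

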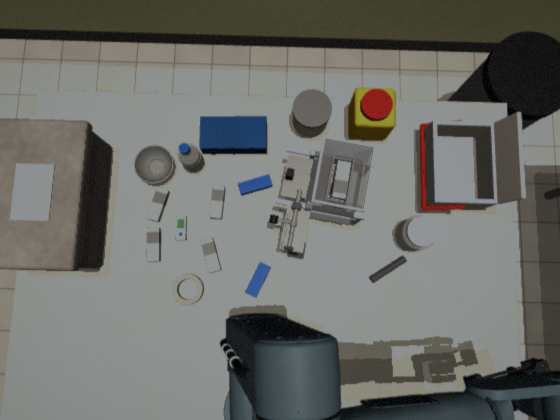

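View pics/wrist0.png

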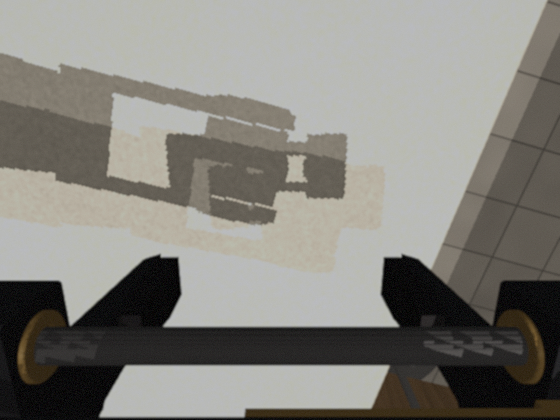

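The top view shows four white cartons at about (217,201), (210,254), (158,205) and (153,244). The similar objects are the blue look-alikes at (255,184) and (258,279), and the logger at (181,228) with its green screen. The hopper is at about (342,180), with the gate grip at (290,174) and the knob at (273,220).

```bash
cat > h.py <<'E'
import numpy as np, cv2
from cell import r, viewer
from scipy.spatial.transform import Rotation as R
def cam(n,f=None):
    c=viewer.camera(n)
    if f: cv2.imwrite(f"pics/{f}.png",c["color"])
    return c
def ray(c,u,v,z):
    M=np.array(c["cam_to_world"]); d=M[:3,:3]@np.array([(u-c["cx"])/c["fx"],(v-c["cy"])/c["fy"],1.]); o=M[:3,3]
    return o+d*(z-o[2])/d[2]
def proj(c,P):
    M=np.linalg.inv(np.array(c["cam_to_world"])); P=np.atleast_2d(P)@M[:3,:3].T+M[:3,3]
    return np.c_[P[:,0]/P[:,2]*c["fx"]+c["cx"],P[:,1]/P[:,2]*c["fy"]+c["cy"]]
def crop(img,x0,y0,x1,y1,k,f):
    im=cv2.resize(img[y0:y1,x0:x1],None,fx=k,fy=k,interpolation=cv2.INTER_CUBIC); cv2.imwrite(f"pics/{f}.png",im)
def hop(hp,P):  # hp=(x,y,yaw)
    c,s=np.cos(hp[2]),np.sin(hp[2]); P=np.atleast_2d(P).astype(float)
    return np.c_[hp[0]+c*P[:,0]-s*P[:,1],hp[1]+s*P[:,0]+c*P[:,1],P[:,2]]
E
python3 - <<'E'
import cv2
from h import crop
t=cv2.imread("pics/top0.png"); s=cv2.imread("pics/scene0.png")
crop(t,250,120,390,270,4,"tc0"); crop(s,160,150,340,310,4,"sc0"); crop(t,120,140,290,310,4,"tc1")
E
```

```text
(no output)
```

View pics/tc0.png

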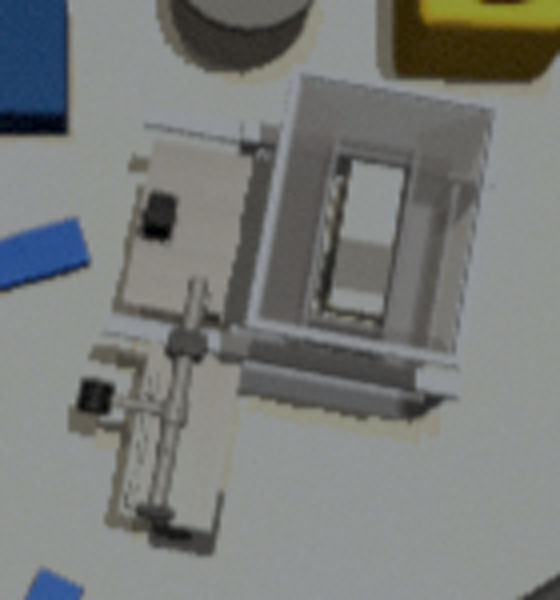

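View pics/sc0.png

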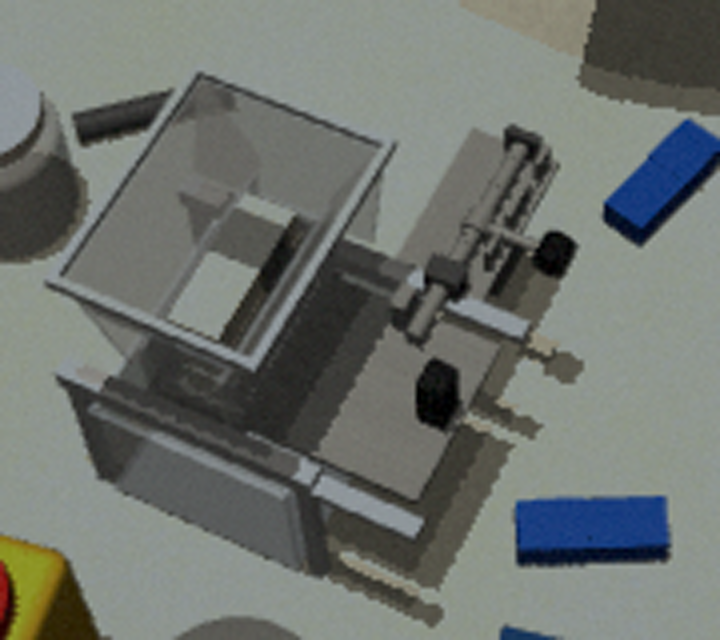

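View pics/tc1.png

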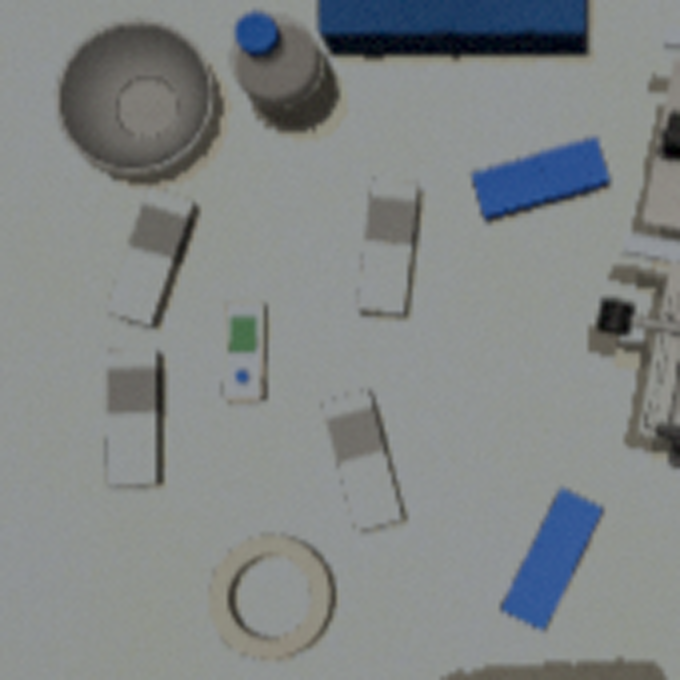

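```bash
python3 - <<'E'
from h import *
from scipy.optimize import least_squares
T=cam("top"); S=cam("scene")
c=lambda a,b,z=275:(a/1000,b/1000,z/1000)
rt=[c(86,68),c(86,-68),c(-86,-68),c(-86,68),(-.130,.155,.145)]
pt=np.array([(302,74),(493,107),(455,360),(250,325),(95,397)])/4+[250,120]
rs=[c(-86,-68),c(-86,68),c(86,68),c(86,-68),(-.130,.155,.145)]
ps=np.array([(200,73),(393,143),(253,367),(50,283),(553,253)])/4+[160,150]
def f(p): return np.r_[(proj(T,hop(p,rt))-pt).ravel(),(proj(S,hop(p,rs))-ps).ravel()]
s=least_squares(f,[.55,-.15,0.1],loss="soft_l1"); print(s.x,np.degrees(s.x[2])); print(np.round(f(s.x).reshape(-1,2),1))
hp=s.x; np.save("hp.npy",hp)
for n,P in dict(knob=(-.13,.155,.145),grip=(0,.135,.168),mouth=(0,0,.275)).items(): print(n,np.round(hop(hp,P),4))
# overlay
for nm,C,k,o in (("top",T,4,(250,120)),("scene",S,4,(160,150))):
    im=C["color"]; im=im[o[1]:o[1]+150,o[0]:o[0]+180]; im=cv2.resize(im,None,fx=k,fy=k)
    def box(x0,x1,y0,y1,z0,z1,col):
        V=[(x,y,z) for x in(x0,x1) for y in(y0,y1) for z in(z0,z1)]
        q=(proj(C,hop(hp,V))-o)*k+k/2
        for i in range(8):
            for b in(1,2,4):
                if not i&b: cv2.line(im,tuple(int(v) for v in q[i]),tuple(int(v) for v in q[i|b]),col,1)
    box(-.086,.086,-.068,.068,.270,.275,(0,0,255)); box(-.012,.012,.125,.145,.134,.180,(0,255,0)); box(-.141,-.119,.143,.167,.133,.157,(0,255,255))
    box(-.056,.056,-.025,.025,.134,.200,(255,0,0))
    cv2.imwrite(f"pics/ov_{nm}.png",im)
# cartons: top-face pixel corners in tc1
A=[[(375,180),(420,187),(408,316),(360,311)],[(322,403),(371,391),(405,520),(360,532)],[(150,192),(197,206),(156,325),(111,312)],[(108,352),(160,352),(158,485),(107,485)],]
for a in A:
    w=np.array([ray(T,*(np.array(p)/4+[120,140]),.026) for p in a]); print(np.round(w.mean(0),4),"len",np.linalg.norm(w[0]-w[3]),"wid",np.linalg.norm(w[0]-w[1]),"yaw",np.degrees(np.arctan2(*((w[0]+w[1]-w[2]-w[3])[[1,0]]))))
w=np.array([ray(T,*(np.array(p)/4+[120,140]),.018) for p in [(245,350)]]);print("logger",w)
E
```

```text
[ 0.64040731 -0.18980766 -0.15411942] -8.830392130431306
[[-4.5 -3.5]
 [ 0.7 -2.3]
 [-0.   0.6]
 [-3.  -0.4]
 [-1.3 -0.5]
 [-2.  -3.8]
 [ 0.2 -1.8]
 [ 0.4  0.2]
 [-2.1 -1.3]
 [-0.2 -1. ]]
knob [[ 0.5357 -0.0167  0.145 ]]
grip [[ 0.6611 -0.0564  0.168 ]]
mouth [[ 0.6404 -0.1898  0.275 ]]
[0.598  0.1514 0.026 ] len 0.10048346521871566 wid 0.03456430100056829 yaw -3.1915980413168907
[0.4378 0.1634 0.026 ] len 0.09969497935370822 wid 0.03725054444878502 yaw 18.309835031205807
[0.5855 0.329  0.026 ] len 0.09493283909904784 wid 0.03741648958763461 yaw -14.65340402526441
[0.4653 0.3361 0.026 ] len 0.09863391569810863 wid 0.038676837267786444 yaw 3.240261505794789
logger [[0.5189882  0.25809729 0.018     ]]
```

View pics/ov_top.png

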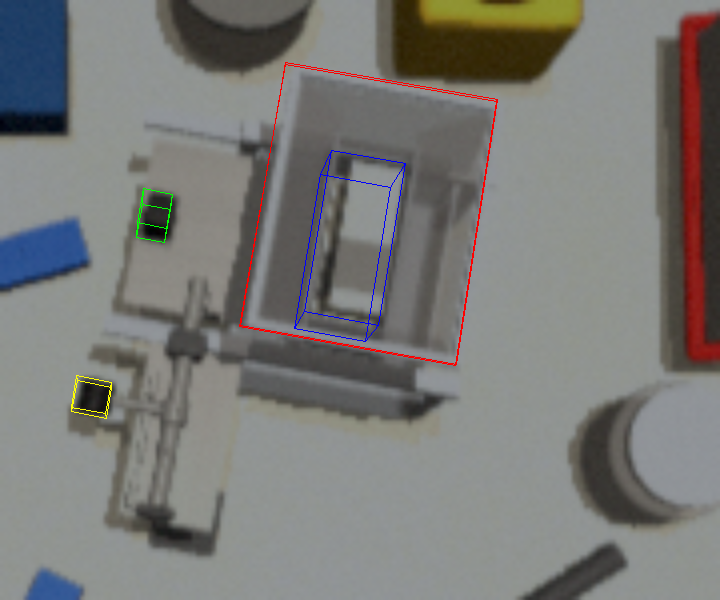

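View pics/ov_scene.png

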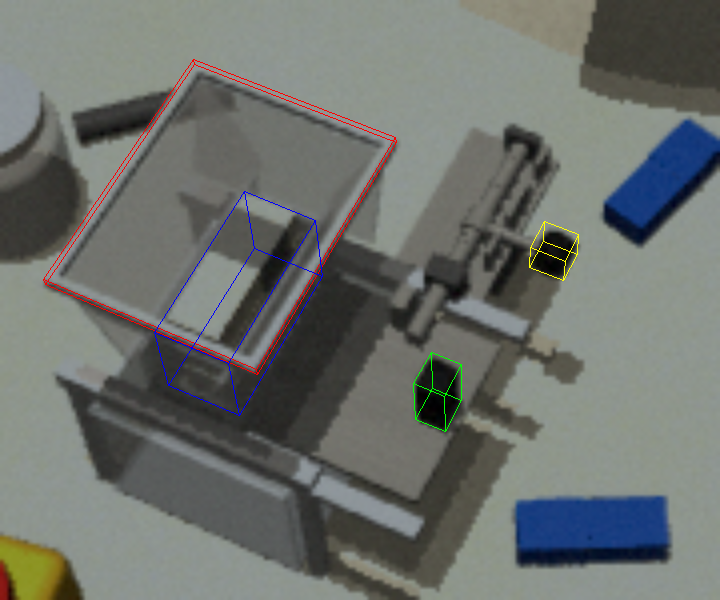

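```bash
cat >> h.py <<'E'
def st():
    o=r.observe(); M=R.from_quat(o["orientation"]).as_matrix(); return o,np.array(o["eef_pos"]),M
def yaw_z(M): return np.degrees(np.arctan2(M[1,2],M[0,2]))
def to(target,zyaw=None):
    """remaining move: world shift expressed in tool axes at current attitude, and turn (deg) about tool x"""
    o,p,M=st(); d=M.T@(np.array(target)-p)*1000
    s=f"t={o['time_s']:.2f} p={np.round(p,4)} F={np.round(o['ft_force'],1)} gap={o['finger_gap']:.4f} zyaw={yaw_z(M):.2f} q1={o['q'][0]:.2f} q6={o['q'][5]:.2f} | tool shift mm={np.round(d,1)}"
    if zyaw is not None:
        # turn about tool x (down): positive turn => world yaw decreases
        dy=(zyaw-yaw_z(M)+90)%180-90; s+=f" turn(deg)={-dy:.2f} or {-dy-180*np.sign(-dy):.2f}"
    print(s)
E
python3 - <<'E'
from h import *
o,p,M=st(); print(np.round(M,3)); C=cam("wrist"); W=np.array(C["cam_to_world"]); print("cam in tool",M.T@(W[:3,3]-p), "fwd",M.T@W[:3,2])
hp=np.load("hp.npy"); to(np.r_[hop(hp,(-.10,.19,.3))[0]],np.degrees(hp[2]))
E
python3 -m creep 2>&1 | head; 
```

```text
[[-0.     0.964  0.268]
 [ 0.001  0.268 -0.964]
 [-1.     0.    -0.001]]
cam in tool [-0.14640012  0.07356612 -0.00027975] fwd [ 9.59032885e-01 -2.83294755e-01  8.71859280e-05]
t=0.30 p=[ 0.1538 -0.5539  0.2384] F=[ 0.2 -1.8  0.2] gap=0.0881 zyaw=-74.48 q1=-1.51 q6=-0.21 | tool shift mm=[ -61.3  553.5 -435. ] turn(deg)=-65.65 or 114.35
invalid input
```

```bash
python3 -m creep '{"translation":[[-30,0,0],[-31,0,0],[0,32,-25],[0,32,-25],[0,32,-25]],"turn":[0,0,0,0,0]}' 1 20; python3 -m creep '{"translation":[[0,32,-25],[0,32,-25],[0,32,-25],[0,32,-25],[0,32,-25]],"turn":[0,0,0,0,0]}'; python3 -m creep '{"translation":[[0,32,-25],[0,32,-25],[0,32,-25],[0,32,-25],[0,32,-25]],"turn":[0,0,0,0,0]}';python3 -m creep '{"translation":[[0,32,-25],[0,32,-25],[0,32,-25],[0,32,-25],[0,0,0]],"turn":[0,0,0,0,0]}'; python3 -m creep '{"translation":[[0,0,0],[0,0,0],[0,0,0],[0,0,0],[0,0,0]],"turn":[-7,-7,-7,-7,-7]}';  python3 -m creep '{"translation":[[0,0,0],[0,0,0],[0,0,0],[0,0,0],[0,0,0]],"turn":[-7,-7,-7,-7,-2.6]}'
python3 - <<'E'
from h import *
hp=np.load("hp.npy"); to(np.r_[hop(hp,(-.10,.19,.3))[0]],np.degrees(hp[2]))
cam("wrist","w1")
E
```

```text
time_s: 0.72
eef_pos: [0.2266, -0.4554, 0.3002]
orientation: [0.428, 0.562, -0.429, 0.563]
ft_force: [0.0, -1.0, -0.1]
finger_gap: 0.0886
time_s: 1.13
eef_pos: [0.3477, -0.2911, 0.2999]
orientation: [0.428, 0.563, -0.428, 0.563]
ft_force: [0.6, 0.4, 0.4]
finger_gap: 0.0881
time_s: 1.55
eef_pos: [0.4685, -0.1277, 0.3]
orientation: [0.428, 0.563, -0.428, 0.563]
ft_force: [0.8, -1.6, -0.2]
finger_gap: 0.0881
time_s: 1.97
eef_pos: [0.5667, 0.0065, 0.2992]
orientation: [0.427, 0.564, -0.426, 0.564]
ft_force: [-0.4, 0.3, 0.1]
finger_gap: 0.0884
time_s: 2.38
eef_pos: [0.5642, 0.0009, 0.2996]
orientation: [0.237, 0.666, -0.237, 0.666]
ft_force: [0.0, 0.1, -0.1]
finger_gap: 0.0878
time_s: 2.8
eef_pos: [0.5641, 0.0007, 0.2996]
orientation: [0.053, 0.705, -0.053, 0.705]
ft_force: [0.0, 0.7, 0.8]
finger_gap: 0.0882
t=2.80 p=[0.5641 0.0007 0.2996] F=[0.  0.7 0.8] gap=0.0882 zyaw=-8.53 q1=-0.21 q6=-0.06 | tool shift mm=[-0.4 13.4  4.7] turn(deg)=0.30 or -179.70
```

View pics/w1.png

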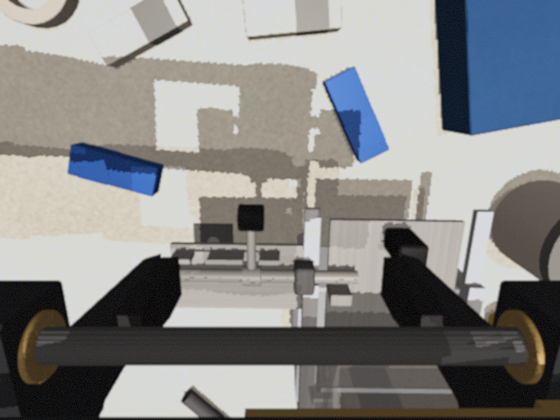

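The wrist view shows the black knob at about (251,217) and the grip block at about (405,245). I'll enlarge it to refine both positions.

```bash
python3 - <<'E'
from h import *
C=cam("wrist"); hp=np.load("hp.npy")
def over(hp,f):
    o=np.array((160,180));k=2.5
    im=cv2.resize(C["color"][180:400,160:480],None,fx=k,fy=k,interpolation=cv2.INTER_CUBIC)
    def box(x0,x1,y0,y1,z0,z1,col):
        V=[(x,y,z) for x in(x0,x1) for y in(y0,y1) for z in(z0,z1)]
        q=(proj(C,hop(hp,V))-o)*k+k/2
        for i in range(8):
            for b in(1,2,4):
                if not i&b: cv2.line(im,tuple(int(v) for v in q[i]),tuple(int(v) for v in q[i|b]),col,1)
    box(-.012,.012,.125,.145,.134,.180,(0,255,0)); box(-.141,-.119,.143,.167,.133,.157,(0,255,255))
    box(-.17,0,.094,.106,.145,.145,(255,0,0)); box(-.17,-.06,.116,.120,.156,.156,(255,0,255))
    cv2.imwrite(f"pics/{f}.png",im)
over(hp,"w1ov")
print(ray(C,251.5,217.5,.150), hop(hp,(-.13,.155,.145)))
E
```

```text
[ 0.53704086 -0.0163199   0.15      ] [[ 0.53574224 -0.01668856  0.145     ]]
```

View pics/w1ov.png

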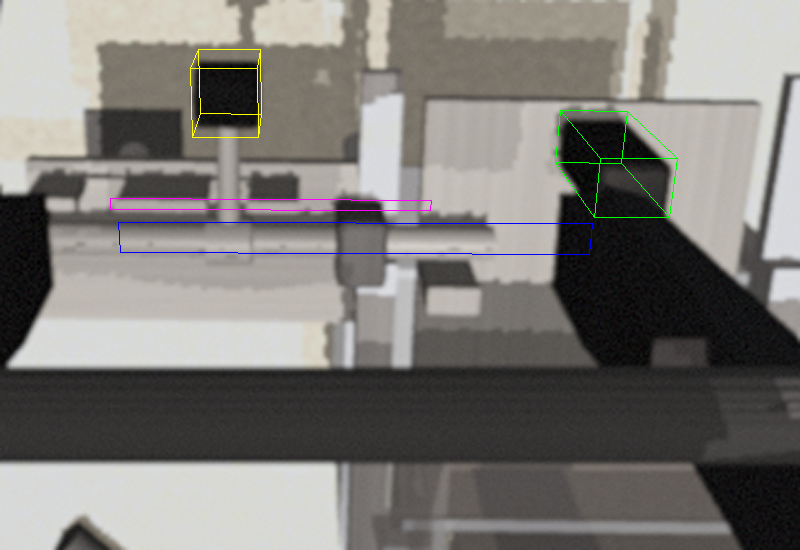

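```bash
python3 - <<'E'
from h import *
hp=np.load("hp.npy"); to(hop(hp,(-.13,.156,.128))[0],np.degrees(hp[2]))
E
```

```text
t=2.90 p=[0.5642 0.0007 0.2997] F=[-0.  -0.2 -0.2] gap=0.0882 zyaw=-8.88 q1=-0.21 q6=-0.05 | tool shift mm=[171.7 -20.6 -25.4] turn(deg)=-0.05 or 179.95
```

```bash
python3 -m creep '{"translation":[[0,-20.5,-25],[40,0,0],[40,0,0],[30,0,0],[0,0,0]],"turn":[0,0,0,0,0]}' 0 20;  python3 - <<'E'
from h import *
hp=np.load("hp.npy"); to(hop(hp,(-.13,.156,.128))[0],np.degrees(hp[2]))
cam("wrist","w2")
E
```

```text
time_s: 3.32
eef_pos: [0.532, -0.0147, 0.1833]
orientation: [0.056, 0.709, -0.055, 0.701]
ft_force: [-1.1, -0.4, -1.2]
finger_gap: 0.0566
t=3.32 p=[ 0.532  -0.0147  0.1833] F=[-1.1 -0.4 -1.2] gap=0.0566 zyaw=-9.02 q1=-0.25 q6=-0.09 | tool shift mm=[55.2 -0.5  4.7] turn(deg)=-0.19 or 179.81
```

View pics/w2.png

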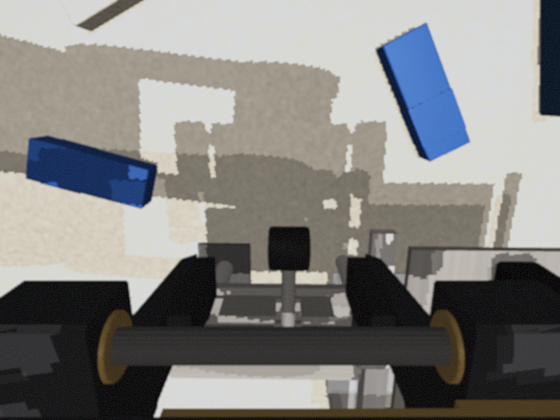

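```bash
python3 -m creep '{"translation":[[0,0,4],[20,0,0],[20,0,0],[13,0,0],[0,0,0]],"turn":[0,0,0,0,0]}' 0 20;  python3 - <<'E'
from h import *
hp=np.load("hp.npy"); to(hop(hp,(-.13,.156,.128))[0],np.degrees(hp[2]))
cam("wrist","w3")
E
```

```text
time_s: 3.78
eef_pos: [0.5409, -0.0161, 0.1369]
orientation: [0.055, 0.705, -0.055, 0.705]
ft_force: [-0.7, 0.5, -0.5]
finger_gap: 0.044
t=3.78 p=[ 0.5409 -0.0161  0.1369] F=[-0.7  0.5 -0.5] gap=0.0440 zyaw=-8.91 q1=-0.25 q6=-0.09 | tool shift mm=[ 8.9 -0.4 -5. ] turn(deg)=-0.08 or 179.92
```

View pics/w3.png

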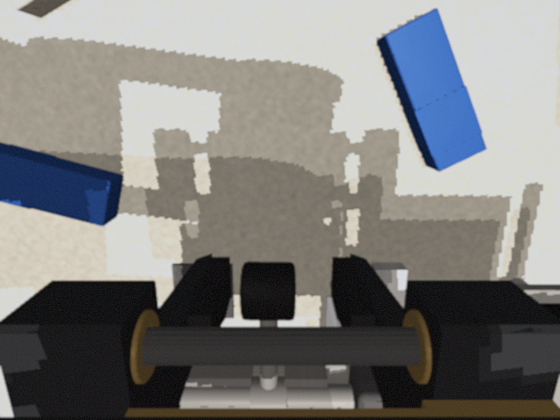

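```bash
python3 -m creep '{"translation":[[0,0,-4.5],[9,0,0],[0,0,0],[0,0,0],[0,0,0]],"turn":[0,0,0,0,0]}';  python3 - <<'E'
from h import *
hp=np.load("hp.npy"); to(hop(hp,(-.13,.156,.128))[0],np.degrees(hp[2]))
E
python3 -m creep '{"translation":[[0,0,0],[0,0,0],[0,0,0],[0,0,0],[0,0,0]],"turn":[0,0,0,0,0]}' -1 20; python3 -m creep '{"translation":[[0,0,0],[0,0,0],[0,0,0],[0,0,0]],"turn":[0,0,0,0]}';  python3 - <<'E'
from h import *
hp=np.load("hp.npy"); to(hop(hp,(-.13,.156,.128))[0],np.degrees(hp[2]))
cam("wrist","w4")
E
```

```text
time_s: 4.25
eef_pos: [0.5362, -0.0154, 0.1282]
orientation: [0.055, 0.705, -0.055, 0.705]
ft_force: [0.7, 0.1, 1.1]
finger_gap: 0.0442
t=4.25 p=[ 0.5362 -0.0154  0.1282] F=[0.7 0.1 1.1] gap=0.0442 zyaw=-8.89 q1=-0.25 q6=-0.10 | tool shift mm=[ 0.2 -0.3 -0.3] turn(deg)=-0.06 or 179.94
time_s: 4.67
eef_pos: [0.5357, -0.0153, 0.1278]
orientation: [0.055, 0.705, -0.055, 0.705]
ft_force: [-1.2, 1.0, 1.4]
finger_gap: 0.0217
time_s: 5.0
eef_pos: [0.5358, -0.0153, 0.1277]
orientation: [0.055, 0.705, -0.055, 0.705]
ft_force: [-2.5, 0.5, 2.2]
finger_gap: 0.0215
t=5.00 p=[ 0.5358 -0.0153  0.1277] F=[-2.5  0.5  2.2] gap=0.0215 zyaw=-8.88 q1=-0.25 q6=-0.10 | tool shift mm=[-0.3 -0.4  0.2] turn(deg)=-0.05 or 179.95
```

View pics/w4.png

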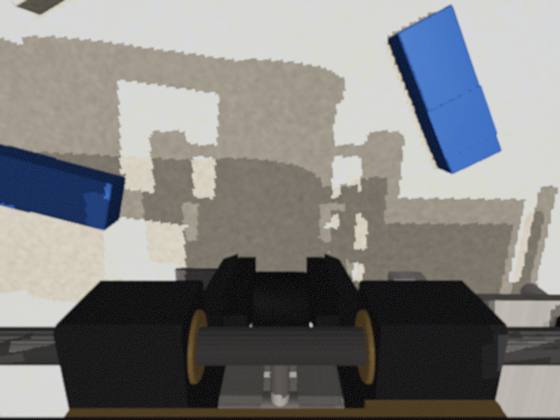

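```bash
python3 -m creep '{"translation":[[-6.8,-0.5,0],[-6.8,-1.2,0],[-6.5,-2.1,0],[-6.3,-2.9,0],[-5.8,-3.7,0]],"turn":[0,0,0,0,0]}'; python3 -m creep '{"translation":[[-5.3,-4.4,0],[-4.7,-5,0],[-4.1,-5.5,0],[-3.9,-7.2,0],[0,0,0]],"turn":[0,0,0,0,0]}'; python3 -m creep '{"translation":[[0,0,0],[0,0,0]],"turn":[0,0]}'; python3 - <<'E'
from h import *
hp=np.load("hp.npy"); to(hop(hp,(-.13,.1235,.128+.050))[0],np.degrees(hp[2]))
cam("wrist","w5"); crop(cam("scene")["color"],200,150,340,270,5,"s5")
E
```

```text
time_s: 5.47
eef_pos: [0.5341, -0.0251, 0.1606]
orientation: [0.055, 0.705, -0.054, 0.705]
ft_force: [-1.6, 4.3, -1.8]
finger_gap: 0.0214
time_s: 5.88
eef_pos: [0.5305, -0.048, 0.1795]
orientation: [0.055, 0.705, -0.055, 0.705]
ft_force: [-4.3, 4.7, 3.5]
finger_gap: 0.0219
time_s: 6.05
eef_pos: [0.5306, -0.0477, 0.1793]
orientation: [0.055, 0.705, -0.055, 0.705]
ft_force: [-4.9, 3.7, 4.3]
finger_gap: 0.0217
t=6.05 p=[ 0.5306 -0.0477  0.1793] F=[-4.9  3.7  4.3] gap=0.0217 zyaw=-8.89 q1=-0.31 q6=-0.16 | tool shift mm=[ 1.3 -0.   0.3] turn(deg)=-0.06 or 179.94
```

View pics/s5.png

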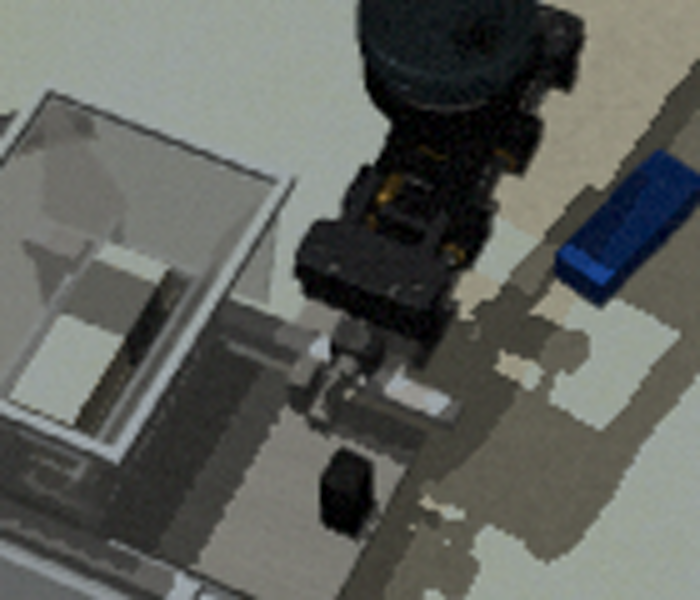

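```bash
python3 -m creep '{"translation":[[0,0,-9],[0,0,-9],[0,0,-9],[0,0,-9],[0,0,-9]],"turn":[0,0,0,0,0]}'; python3 -m creep '{"translation":[[0,0,-1.5],[0,0,0],[0,0,0]],"turn":[0,0,0]}'; python3 - <<'E'
from h import *
hp=np.load("hp.npy"); to(hop(hp,(-.175,.1235,.128+.050))[0],np.degrees(hp[2]))
E
```

```text
time_s: 6.57
eef_pos: [0.4866, -0.0406, 0.1793]
orientation: [0.055, 0.704, -0.055, 0.706]
ft_force: [2.6, 3.2, 6.6]
finger_gap: 0.0215
time_s: 6.82
eef_pos: [0.4858, -0.0405, 0.1794]
orientation: [0.055, 0.703, -0.055, 0.707]
ft_force: [3.3, 3.0, 3.5]
finger_gap: 0.0218
t=6.82 p=[ 0.4858 -0.0405  0.1794] F=[3.3 3.  3.5] gap=0.0218 zyaw=-8.89 q1=-0.33 q6=-0.17 | tool shift mm=[ 1.4 -0.3  0.7] turn(deg)=-0.06 or 179.94
```

```bash
python3 -m creep '{"translation":[[3.9,7.2,0],[4.1,5.5,0],[4.7,5,0],[5.3,4.4,0],[5.8,3.7,0]],"turn":[0,0,0,0,0]}'; python3 -m creep '{"translation":[[6.3,2.9,0],[6.5,2.1,0],[6.8,1.2,0],[6.3,0.5,0],[0,0,0]],"turn":[0,0,0,0,0]}'; python3 -m creep '{"translation":[[0,0,0],[0,0,0]],"turn":[0,0]}'; python3 - <<'E'
from h import *
hp=np.load("hp.npy"); to(hop(hp,(-.175,.156,.128))[0],np.degrees(hp[2]))
E
```

```text
time_s: 7.23
eef_pos: [0.4899, -0.0156, 0.1543]
orientation: [0.054, 0.704, -0.056, 0.706]
ft_force: [5.4, -5.9, 0.5]
finger_gap: 0.0219
time_s: 7.65
eef_pos: [0.491, -0.009, 0.1284]
orientation: [0.054, 0.704, -0.055, 0.706]
ft_force: [4.3, -4.1, 0.7]
finger_gap: 0.0218
time_s: 7.82
eef_pos: [0.491, -0.009, 0.1284]
orientation: [0.054, 0.704, -0.055, 0.706]
ft_force: [5.3, -5.0, 0.2]
finger_gap: 0.0217
t=7.82 p=[ 0.491  -0.009   0.1284] F=[ 5.3 -5.   0.2] gap=0.0217 zyaw=-8.87 q1=-0.26 q6=-0.10 | tool shift mm=[0.4 0.3 0.4] turn(deg)=-0.04 or 179.96
```

Handle down in the drawn-out notch, with the bolt drawn about 44–45 mm. Now I release it, go up, and move over to the gate grip.

```bash
python3 -m creep '{"translation":[[0,0,0],[0,0,0],[0,0,0],[0,0,0],[-20,0,0]],"turn":[0,0,0,0,0]}' 0; python3 -m creep '{"translation":[[-40,0,0],[-40,0,0],[0,0,0],[0,0,0]],"turn":[0,0,0,0]}'; python3 - <<'E'
from h import *
hp=np.load("hp.npy"); to(hop(hp,(0,.136,.23))[0],np.degrees(hp[2]))
cam("wrist","w6"); crop(cam("scene")["color"],180,150,340,270,5,"s6")
E
```

```text
time_s: 8.23
eef_pos: [0.4867, -0.0072, 0.1446]
orientation: [0.055, 0.708, -0.054, 0.702]
ft_force: [0.1, -0.2, -0.9]
finger_gap: 0.044
time_s: 8.57
eef_pos: [0.4914, -0.0084, 0.2306]
orientation: [0.054, 0.703, -0.055, 0.707]
ft_force: [0.5, -0.3, 0.0]
finger_gap: 0.0441
t=8.57 p=[ 0.4914 -0.0084  0.2306] F=[ 0.5 -0.3  0. ] gap=0.0441 zyaw=-8.87 q1=-0.26 q6=-0.10 | tool shift mm=[  1.5 -20.3 175.2] turn(deg)=-0.04 or 179.96
```

View pics/w6.png

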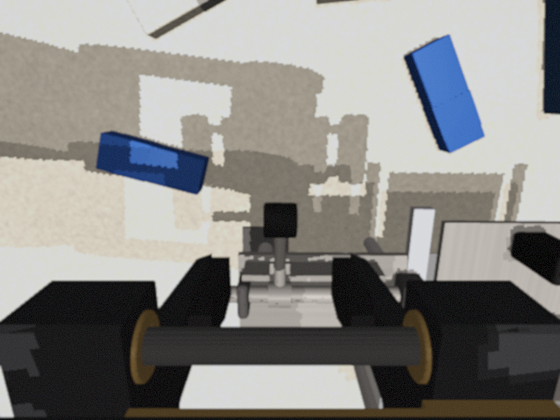

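View pics/s6.png

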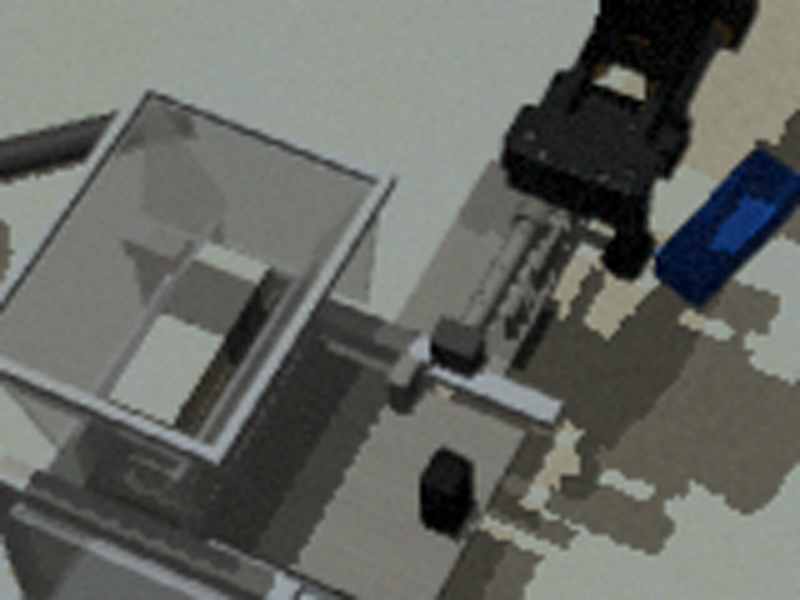

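```bash
python3 -m creep '{"translation":[[0,0,40],[0,0,40],[0,0,40],[0,-10,35],[0,-10,20]],"turn":[0,0,0,0,0]}'; python3 -m creep '{"translation":[[0,0,0],[0,0,0],[0,0,0]],"turn":[0,0,0]}'; python3 - <<'E'
from h import *
hp=np.load("hp.npy"); to(hop(hp,(0,.136,.148))[0],np.degrees(hp[2]))
cam("wrist","w7")
E
```

```text
time_s: 9.08
eef_pos: [0.6613, -0.0551, 0.2248]
orientation: [0.055, 0.706, -0.054, 0.704]
ft_force: [-0.8, -0.4, -0.1]
finger_gap: 0.0442
time_s: 9.33
eef_pos: [0.6582, -0.0543, 0.2259]
orientation: [0.055, 0.706, -0.054, 0.703]
ft_force: [-0.2, -0.5, -0.1]
finger_gap: 0.0441
t=9.33 p=[ 0.6582 -0.0543  0.2259] F=[-0.2 -0.5 -0.1] gap=0.0441 zyaw=-8.89 q1=-0.26 q6=-0.11 | tool shift mm=[77.9 -0.7  3.5] turn(deg)=-0.06 or 179.94
```

View pics/w7.png

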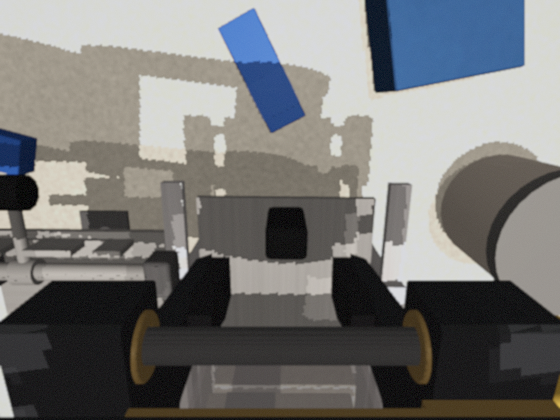

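```bash
python3 -m creep '{"translation":[[0,-0.5,3],[30,0,0],[30,0,0],[15,0,0],[0,0,0]],"turn":[0,0,0,0,0]}' 0.1; python3 -m creep '{"translation":[[0,0,0],[0,0,0],[0,0,0],[0,0,0],[0,0,0]],"turn":[0,0,0,0,0]}' -1 40;python3 -m creep '{"translation":[[0,0,0],[0,0,0],[0,0,0]],"turn":[0,0,0]}'; python3 - <<'E'
from h import *
hp=np.load("hp.npy"); to(hop(hp,(0,.135,.148))[0],np.degrees(hp[2]))
cam("wrist","w8")
E
```

```text
time_s: 9.8
eef_pos: [0.6595, -0.0547, 0.1488]
orientation: [0.055, 0.708, -0.054, 0.702]
ft_force: [-1.4, -0.1, -0.2]
finger_gap: 0.0482
time_s: 10.22
eef_pos: [0.661, -0.0556, 0.1554]
orientation: [0.055, 0.706, -0.055, 0.704]
ft_force: [-13.0, 1.7, 9.7]
finger_gap: 0.0238
time_s: 10.47
eef_pos: [0.661, -0.0556, 0.1554]
orientation: [0.055, 0.706, -0.055, 0.704]
ft_force: [-12.7, 1.4, 9.6]
finger_gap: 0.0235
t=10.47 p=[ 0.661  -0.0556  0.1554] F=[-12.7   1.4   9.6] gap=0.0235 zyaw=-8.87 q1=-0.26 q6=-0.11 | tool shift mm=[ 7.4 -0.8  0.3] turn(deg)=-0.04 or 179.96
```

View pics/w8.png

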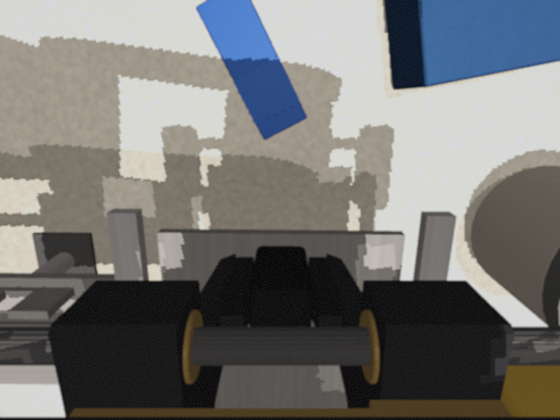

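```bash
python3 -m creep '{"translation":[[-5,0,-1.5],[0,10,0],[0,14,0],[0,14,0],[0,14,0]],"turn":[0,0,0,0,0]}'; python3 -m creep '{"translation":[[0,12,0],[0,3,0],[0,0,0],[0,0,0],[0,0,0]],"turn":[0,0,0,0,0]}'; python3 - <<'E'
from h import *
hp=np.load("hp.npy"); to(hop(hp,(0,.2,.155))[0],np.degrees(hp[2]))
cam("wrist","w9"); crop(cam("top")["color"],230,120,390,270,5,"t9"); crop(cam("scene")["color"],160,150,320,270,5,"s9")
E
```

```text
time_s: 10.93
eef_pos: [0.669, -0.0053, 0.1556]
orientation: [0.055, 0.705, -0.056, 0.705]
ft_force: [8.4, -6.2, -19.3]
finger_gap: 0.0235
time_s: 11.35
eef_pos: [0.6713, 0.0086, 0.1557]
orientation: [0.054, 0.705, -0.056, 0.705]
ft_force: [8.3, -5.8, -18.9]
finger_gap: 0.0239
t=11.35 p=[0.6713 0.0086 0.1557] F=[  8.3  -5.8 -18.9] gap=0.0239 zyaw=-8.94 q1=-0.16 q6=-0.01 | tool shift mm=[ 0.7 -0.8 -0.1] turn(deg)=-0.11 or 179.89
```

View pics/s9.png

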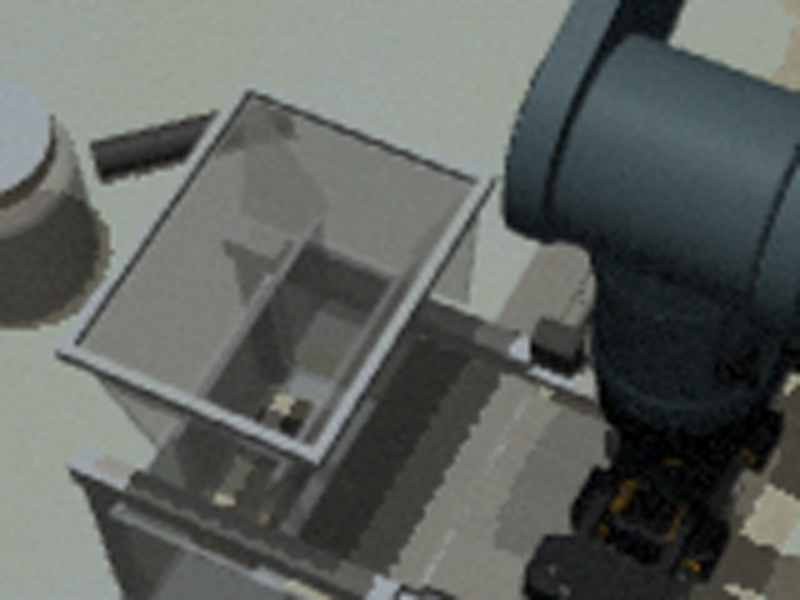

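View pics/t9.png

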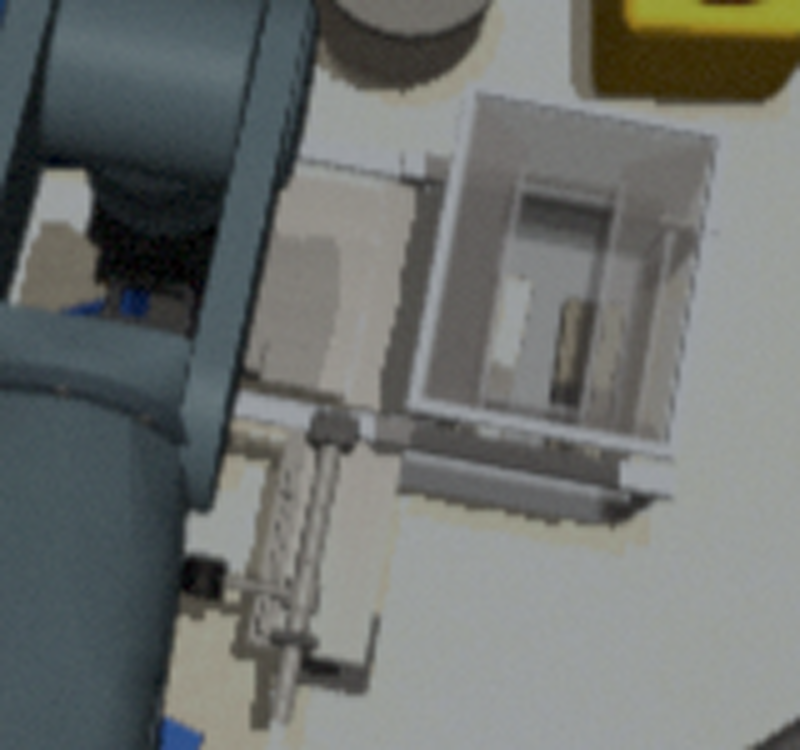

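```bash
python3 -m creep '{"translation":[[3,0,1],[0,-14,0],[0,-14,0],[0,-14,0],[0,-14,0]],"turn":[0,0,0,0,0]}'; python3 -m creep '{"translation":[[0,-10,0],[0,-3.5,0],[0,0,0],[0,0,0],[0,0,0]],"turn":[0,0,0,0,0]}'; python3 - <<'E'
from h import *
hp=np.load("hp.npy"); to(hop(hp,(0,.1352,.155))[0],np.degrees(hp[2]))
E
```

```text
time_s: 11.92
eef_pos: [0.6627, -0.0447, 0.1555]
orientation: [0.055, 0.706, -0.054, 0.704]
ft_force: [-4.2, 3.2, -0.5]
finger_gap: 0.0237
time_s: 12.33
eef_pos: [0.6609, -0.0557, 0.1555]
orientation: [0.056, 0.706, -0.053, 0.704]
ft_force: [-3.0, 10.3, -1.1]
finger_gap: 0.0232
t=12.33 p=[ 0.6609 -0.0557  0.1555] F=[-3.  10.3 -1.1] gap=0.0232 zyaw=-8.84 q1=-0.26 q6=-0.11 | tool shift mm=[ 0.5 -0.5  0.4] turn(deg)=-0.01 or 179.99
```

Gate back at its starting position and pressed on its stop with 10 N. Now I release it and return to the knob.

```bash
python3 -m creep '{"translation":[[0,0,0],[0,0,0],[0,0,0],[-35,0,0],[-38,0,0]],"turn":[0,0,0,0,0]}' 0 20; python3 -m creep '{"translation":[[0,10,-20],[0,10,-35],[0,0,-40],[0,0,-40],[0,0,-38]],"turn":[0,0,0,0,0]}';python3 -m creep '{"translation":[[0,0,0],[0,0,0],[0,0,0]],"turn":[0,0,0]}'; python3 - <<'E'
from h import *
hp=np.load("hp.npy"); to(hop(hp,(-.175,.156,.128))[0],np.degrees(hp[2]))
cam("wrist","w10"); crop(cam("top")["color"],230,120,390,270,5,"t10"); crop(cam("scene")["color"],160,150,320,270,5,"s10")
E
```

```text
time_s: 12.75
eef_pos: [0.6601, -0.0585, 0.2262]
orientation: [0.055, 0.707, -0.055, 0.703]
ft_force: [1.0, -0.3, 0.4]
finger_gap: 0.0439
time_s: 13.17
eef_pos: [0.4925, -0.0119, 0.2286]
orientation: [0.055, 0.704, -0.055, 0.705]
ft_force: [0.9, 0.4, 0.6]
finger_gap: 0.0439
time_s: 13.42
eef_pos: [0.4954, -0.0125, 0.2297]
orientation: [0.055, 0.704, -0.055, 0.706]
ft_force: [0.1, 0.1, -0.1]
finger_gap: 0.0439
t=13.42 p=[ 0.4954 -0.0125  0.2297] F=[ 0.1  0.1 -0.1] gap=0.0439 zyaw=-8.92 q1=-0.27 q6=-0.11 | tool shift mm=[101.7   3.1  -4.9] turn(deg)=-0.09 or 179.91
```

View pics/s10.png

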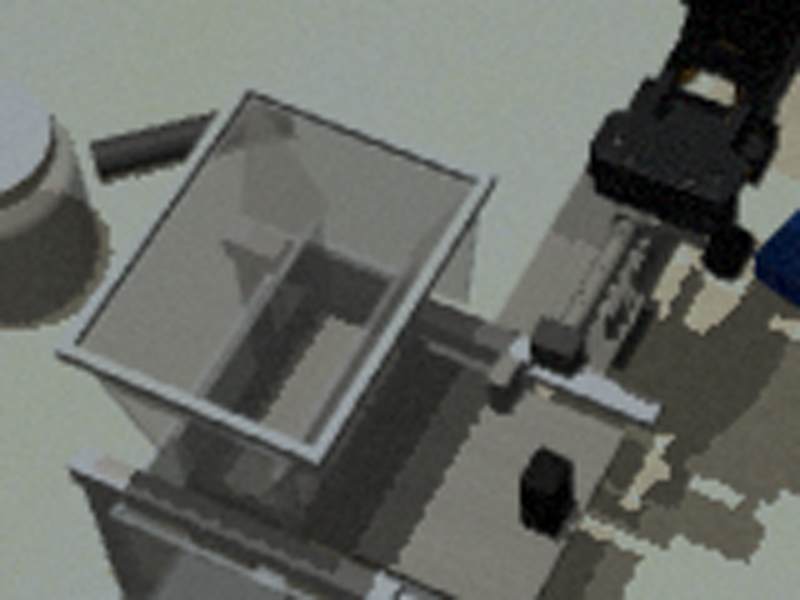

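View pics/w10.png

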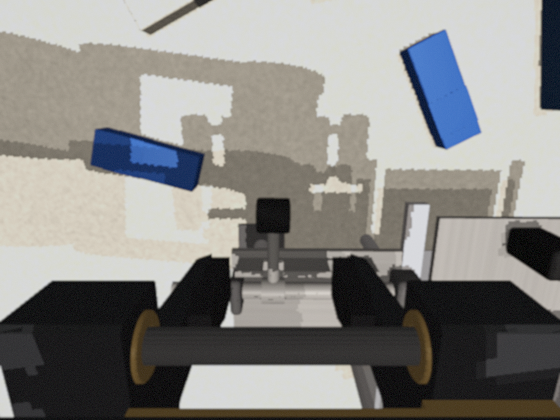

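The shaft is empty, the gate plate is shut and the bolt is still drawn. Next I grip the knob.

```bash
python3 -m creep '{"translation":[[0,3,-4.5],[40,0,0],[40,0,0],[21,0,0],[0,0,0]],"turn":[0,0,0,0,0]}'; python3 -m creep '{"translation":[[0,0,0],[0,0,0]],"turn":[0,0]}'; python3 - <<'E'
from h import *
hp=np.load("hp.npy"); to(hop(hp,(-.175,.156,.128))[0],np.degrees(hp[2]))
E
python3 -m creep '{"translation":[[0,0,0],[0,0,0],[0,0,0],[0,0,0],[0,0,0]],"turn":[0,0,0,0,0]}' -1 20;python3 -m creep '{"translation":[[0,0,0],[0,0,0],[0,0,0]],"turn":[0,0,0]}'
```

```text
time_s: 13.98
eef_pos: [0.4865, -0.0072, 0.1221]
orientation: [0.055, 0.708, -0.054, 0.702]
ft_force: [-0.7, 0.4, -0.7]
finger_gap: 0.0441
time_s: 14.15
eef_pos: [0.4914, -0.0084, 0.1287]
orientation: [0.055, 0.704, -0.055, 0.706]
ft_force: [-0.2, 0.2, 0.7]
finger_gap: 0.0442
t=14.15 p=[ 0.4914 -0.0084  0.1287] F=[-0.2  0.2  0.7] gap=0.0442 zyaw=-8.88 q1=-0.26 q6=-0.10 | tool shift mm=[ 0.7 -0.4  0.1] turn(deg)=-0.05 or 179.95
time_s: 14.57
eef_pos: [0.4912, -0.0084, 0.1283]
orientation: [0.055, 0.704, -0.055, 0.706]
ft_force: [2.5, -0.7, 2.7]
finger_gap: 0.0219
time_s: 14.82
eef_pos: [0.4912, -0.0084, 0.1283]
orientation: [0.055, 0.704, -0.055, 0.706]
ft_force: [2.5, 0.0, 6.4]
finger_gap: 0.0216
```

Now I lift, slide home, and lower.

```bash
python3 -m creep '{"translation":[[-6.8,-0.5,0],[-6.8,-1.2,0],[-6.5,-2.1,0],[-6.3,-2.9,0],[-5.8,-3.7,0]],"turn":[0,0,0,0,0]}'; python3 -m creep '{"translation":[[-5.3,-4.4,0],[-4.7,-5,0],[-4.1,-5.5,0],[-3.9,-7.2,0],[0,0,0]],"turn":[0,0,0,0,0]}'; python3 -m creep '{"translation":[[0,0,0],[0,0,9],[0,0,9],[0,0,9],[0,0,9]],"turn":[0,0,0,0,0]}'; python3 -m creep '{"translation":[[0,0,9],[0,0,1.5],[0,0,0],[0,0,0]],"turn":[0,0,0,0]}'; python3 - <<'E'
from h import *
hp=np.load("hp.npy"); to(hop(hp,(-.13,.1235,.178))[0],np.degrees(hp[2]))
E
```

```text
time_s: 15.23
eef_pos: [0.4895, -0.0176, 0.1598]
orientation: [0.056, 0.704, -0.054, 0.706]
ft_force: [7.0, 3.4, -2.0]
finger_gap: 0.0216
time_s: 15.65
eef_pos: [0.4859, -0.0401, 0.1786]
orientation: [0.056, 0.704, -0.054, 0.706]
ft_force: [3.8, 5.3, 6.8]
finger_gap: 0.0218
time_s: 16.07
eef_pos: [0.5209, -0.0453, 0.1782]
orientation: [0.055, 0.705, -0.055, 0.705]
ft_force: [-1.6, 3.5, 8.5]
finger_gap: 0.022
time_s: 16.4
eef_pos: [0.5306, -0.0467, 0.1781]
orientation: [0.055, 0.705, -0.054, 0.705]
ft_force: [-2.5, 3.3, 10.2]
finger_gap: 0.0221
t=16.40 p=[ 0.5306 -0.0467  0.1781] F=[-2.5  3.3 10.2] gap=0.0221 zyaw=-8.86 q1=-0.31 q6=-0.16 | tool shift mm=[ 0.1 -1.1  0.5] turn(deg)=-0.03 or 179.97
```

```bash
python3 -m creep '{"translation":[[3.9,7.2,0],[4.1,5.5,0],[4.7,5,0],[5.3,4.4,0],[5.8,3.7,0]],"turn":[0,0,0,0,0]}'; python3 -m creep '{"translation":[[6.3,2.9,0],[6.5,2.1,0],[6.8,1.2,0],[6.8,0.5,0],[0,0,0]],"turn":[0,0,0,0,0]}'; python3 -m creep '{"translation":[[0,0,0],[0,0,0]],"turn":[0,0]}'; python3 - <<'E'
from h import *
hp=np.load("hp.npy"); to(hop(hp,(-.13,.156,.128))[0],np.degrees(hp[2]))
E
```

```text
time_s: 16.82
eef_pos: [0.5345, -0.0224, 0.1526]
orientation: [0.054, 0.705, -0.055, 0.705]
ft_force: [-0.9, -6.6, 1.1]
finger_gap: 0.0214
time_s: 17.23
eef_pos: [0.5358, -0.0157, 0.1272]
orientation: [0.054, 0.705, -0.055, 0.705]
ft_force: [-3.8, -4.1, 6.3]
finger_gap: 0.0217
time_s: 17.4
eef_pos: [0.5357, -0.0157, 0.1272]
orientation: [0.054, 0.705, -0.055, 0.705]
ft_force: [-3.0, -4.2, 6.1]
finger_gap: 0.0215
t=17.40 p=[ 0.5357 -0.0157  0.1272] F=[-3.  -4.2  6.1] gap=0.0215 zyaw=-8.88 q1=-0.25 q6=-0.09 | tool shift mm=[-0.8 -0.   0.2] turn(deg)=-0.05 or 179.95
```

Same pose as at the first home grasp (0.5358, -0.0153, 0.1277). I release, go up, and check.

```bash
python3 -m creep '{"translation":[[0,0,0],[0,0,0],[0,0,0],[-30,0,0],[-40,0,0]],"turn":[0,0,0,0,0]}' 0; python3 -m creep '{"translation":[[-40,0,0],[-40,0,0],[-20,0,0],[0,0,0],[0,0,0]],"turn":[0,0,0,0,0]}' 0.4; python3 - <<'E'
from h import *
cam("wrist","w11");T=cam("top","t11");crop(T["color"],120,120,390,270,2.9,"t11c"); crop(cam("scene","s11")["color"],160,150,320,270,5,"s11c"); to([.438,.163,.25])
E
```

```text
time_s: 17.82
eef_pos: [0.5328, -0.0142, 0.1936]
orientation: [0.055, 0.708, -0.054, 0.702]
ft_force: [1.5, -0.3, 0.5]
finger_gap: 0.0439
time_s: 18.23
eef_pos: [0.5364, -0.0151, 0.298]
orientation: [0.055, 0.704, -0.055, 0.706]
ft_force: [-0.4, 0.3, -0.9]
finger_gap: 0.0617
t=18.38 p=[ 0.5349 -0.0149  0.2948] F=[ 1.1  0.3 -0.3] gap=0.0617 zyaw=-8.88 q1=-0.25 q6=-0.10 | tool shift mm=[  45.4  160.8 -123. ]
```

View pics/w11.png

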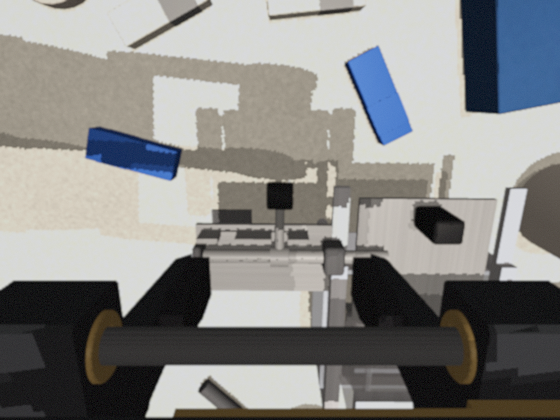

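View pics/t11.png

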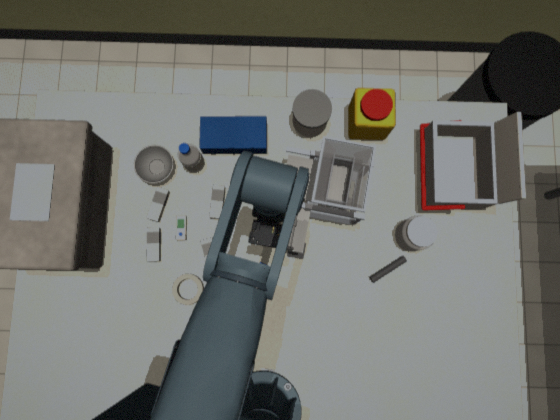

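View pics/s11c.png

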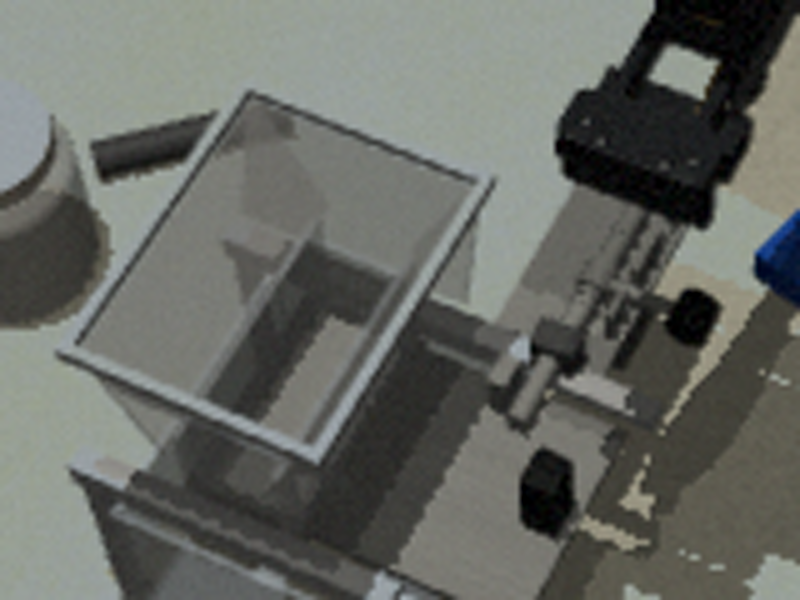

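Bolt home with its handle down. The four cartons are unmoved. I choose the nearest one at top (210,254), which is white with a grey band.

```bash
python3 -m creep '{"translation":[[0,35,-25],[0,35,-25],[0,35,-25],[0,30,-24],[0,26,-24]],"turn":[0,0,0,0,0]}'; python3 -m creep '{"translation":[[0,0,0],[0,0,0],[0,0,0],[0,0,0],[0,0,0]],"turn":[7,7,7,7,7]}';python3 -m creep '{"translation":[[15,0,0],[15,0,0],[15,0,0],[0,0,0],[0,0,0]],"turn":[7,7,7,7,0]}'; python3 - <<'E'
from h import *
cam("wrist","w12"); to([.438,.163,.25],-71.7)
E
```

```text
time_s: 18.8
eef_pos: [0.439, 0.1607, 0.2951]
orientation: [0.055, 0.706, -0.055, 0.704]
ft_force: [-0.2, 0.3, -0.3]
finger_gap: 0.0617
time_s: 19.22
eef_pos: [0.4401, 0.1593, 0.2951]
orientation: [0.265, 0.656, -0.267, 0.654]
ft_force: [0.1, -0.6, -0.7]
finger_gap: 0.0616
time_s: 19.63
eef_pos: [0.4394, 0.159, 0.2492]
orientation: [0.415, 0.573, -0.418, 0.57]
ft_force: [-0.2, 1.2, -0.1]
finger_gap: 0.0617
t=19.68 p=[0.4401 0.159  0.2503] F=[0.6 0.3 1.6] gap=0.0619 zyaw=-71.76 q1=0.09 q6=1.34 | tool shift mm=[ 0.3 -0.7 -4.4] turn(deg)=-0.06 or 179.94
```

View pics/w12.png

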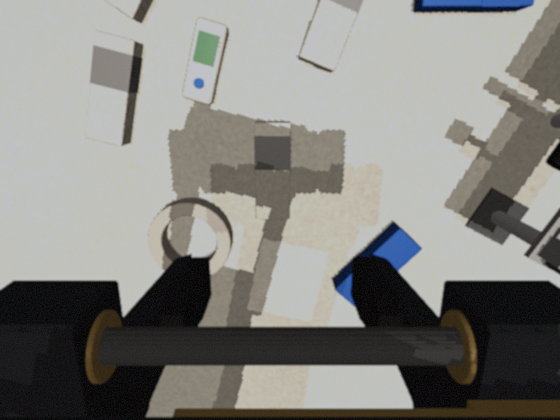

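```bash
cat >> h.py <<'E'
def cbox(C,x,y,yaw,f,x0=0,y0=0,x1=560,y1=420,k=1.4,col=(0,0,255)):
    im=cv2.resize(C["color"][y0:y1,x0:x1],None,fx=k,fy=k,interpolation=cv2.INTER_CUBIC)
    V=[(a,b,z) for a in(-.05,.05) for b in(-.018,.018) for z in(0,.026)]
    q=(proj(C,hop((x,y,np.radians(yaw)),V))-[x0,y0])*k
    for i in range(8):
        for b in(1,2,4):
            if not i&b: cv2.line(im,tuple(int(v) for v in q[i]),tuple(int(v) for v in q[i|b]),col,1)
    cv2.imwrite(f"pics/{f}.png",im)
E
python3 - <<'E'
from h import *
cbox(cam("wrist"),.4378,.1634,18.3,"w12b",200,80,360,320,3)
E
```

```text
(no output)
```

View pics/w12b.png

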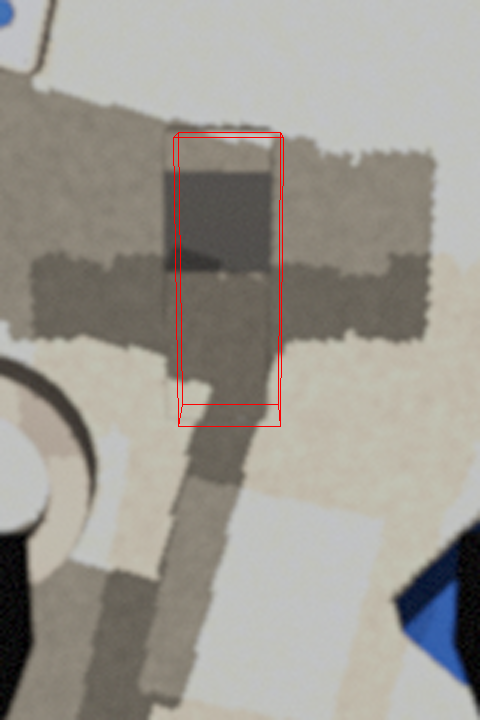

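```bash
python3 -m creep '{"translation":[[0,1,-7.5],[38,0,0],[38,0,0],[38,0,0],[38,0,0]],"turn":[0,0,0,0,0]}';python3 -m creep '{"translation":[[38,0,0],[20,0,0],[10,0,0],[10,0,0],[0,0,0]],"turn":[0,0,0,0,0]}';python3 - <<'E'
from h import *
cam("wrist","w13"); to([.438,.163,.004],-71.7)
E
```

```text
time_s: 20.15
eef_pos: [0.4401, 0.1672, 0.0994]
orientation: [0.415, 0.573, -0.414, 0.574]
ft_force: [1.5, 0.0, -0.6]
finger_gap: 0.0616
time_s: 20.57
eef_pos: [0.4394, 0.1667, 0.0214]
orientation: [0.414, 0.573, -0.415, 0.572]
ft_force: [-0.2, 0.8, 0.2]
finger_gap: 0.0618
t=20.62 p=[0.4402 0.1668 0.0225] F=[-0.2  0.2  0. ] gap=0.0620 zyaw=-71.84 q1=0.11 q6=1.36 | tool shift mm=[18.5 -3.2  2.9] turn(deg)=-0.14 or 179.86
```

View pics/w13.png

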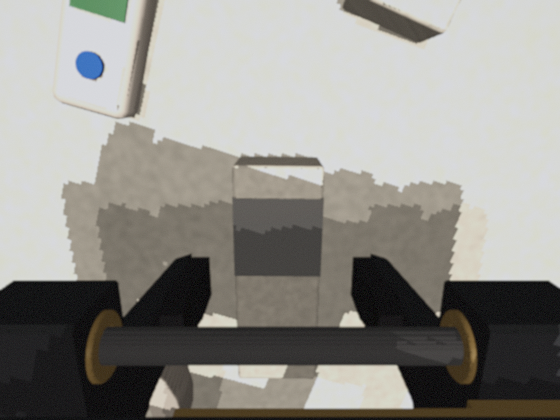

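The carton's grey band sits at (279,235), centred between the fingers. I go down and grip.

```bash
python3 -m creep '{"translation":[[9,0,0],[8,0,0],[0,0,0],[0,0,0]],"turn":[0,0,0,0]}';python3 -m creep '{"translation":[[0,0,0],[0,0,0],[0,0,0],[0,0,0],[0,0,0]],"turn":[0,0,0,0,0]}' -1 30; python3 -m creep '{"translation":[[0,0,0],[-20,0,0],[-38,0,0],[-38,0,0],[-38,0,0]],"turn":[0,0,0,0,0]}';python3 -m creep '{"translation":[[-38,0,0],[-38,0,0],[-38,0,0],[-38,0,0],[-38,0,0]],"turn":[0,0,0,0,0]}'; python3 - <<'E'
from h import *
hp=np.load("hp.npy"); cam("wrist","w14"); to(hop(hp,(0,0,.33))[0],np.degrees(hp[2])-90)
E
```

```text
time_s: 20.95
eef_pos: [0.4397, 0.1665, 0.0052]
orientation: [0.415, 0.573, -0.415, 0.572]
ft_force: [0.2, -0.3, -0.8]
finger_gap: 0.0616
time_s: 21.37
eef_pos: [0.4399, 0.1666, 0.0055]
orientation: [0.415, 0.572, -0.415, 0.573]
ft_force: [-0.2, 0.7, 1.5]
finger_gap: 0.0359
time_s: 21.78
eef_pos: [0.4388, 0.1664, 0.1402]
orientation: [0.415, 0.573, -0.415, 0.572]
ft_force: [0.4, -1.0, -1.1]
finger_gap: 0.0356
time_s: 22.2
eef_pos: [0.4391, 0.1665, 0.3311]
orientation: [0.415, 0.572, -0.415, 0.573]
ft_force: [0.7, 0.3, -0.1]
finger_gap: 0.0357
t=22.25 p=[0.4423 0.1669 0.3395] F=[1.3 0.2 5.9] gap=0.0358 zyaw=-71.87 q1=0.11 q6=1.36 | tool shift mm=[ 11.4  77.1 400.6] turn(deg)=26.96 or -153.04
```

View pics/w14.png

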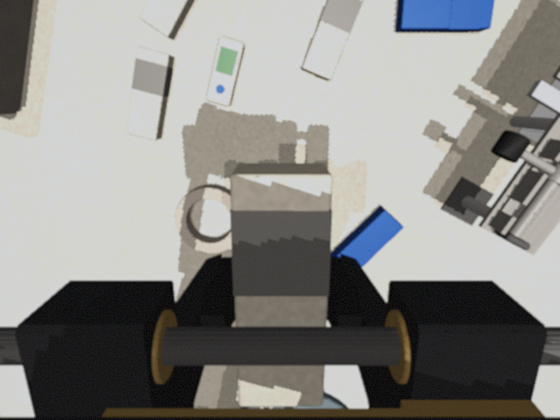

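```bash
python3 -m creep '{"translation":[[0,7.7,30],[0,7.7,40],[0,7.7,40],[0,7.7,40],[0,7.7,40]],"turn":[0,0,0,0,0]}';python3 -m creep '{"translation":[[0,7.7,40],[0,7.7,40],[0,7.7,40],[0,7.7,40],[0,7.7,35]],"turn":[0,0,0,0,0]}';python3 -m creep '{"translation":[[0,0,15],[0,0,0],[0,0,0],[0,0,0],[0,0,0]],"turn":[0,6.7,6.7,6.7,6.7]}'; python3 - <<'E'
from h import *
hp=np.load("hp.npy"); cam("wrist","w15"); to(hop(hp,(0.0015,0,.25))[0],np.degrees(hp[2])-90)
E
```

```text
time_s: 22.67
eef_pos: [0.5358, -0.0037, 0.3289]
orientation: [0.415, 0.573, -0.415, 0.573]
ft_force: [0.4, 0.9, -0.2]
finger_gap: 0.0357
time_s: 23.08
eef_pos: [0.6331, -0.178, 0.3282]
orientation: [0.415, 0.573, -0.415, 0.572]
ft_force: [0.5, 0.7, -0.7]
finger_gap: 0.0356
time_s: 23.5
eef_pos: [0.6369, -0.1893, 0.3284]
orientation: [-0.538, -0.46, 0.538, -0.459]
ft_force: [-0.6, 0.8, -0.3]
finger_gap: 0.0358
t=23.55 p=[ 0.6369 -0.1893  0.3285] F=[-1.1 -0.2 -1.7] gap=0.0357 zyaw=-99.40 q1=-0.47 q6=1.27 | tool shift mm=[78.5  5.1 -0. ] turn(deg)=-0.57 or 179.43
```

View pics/w15.png

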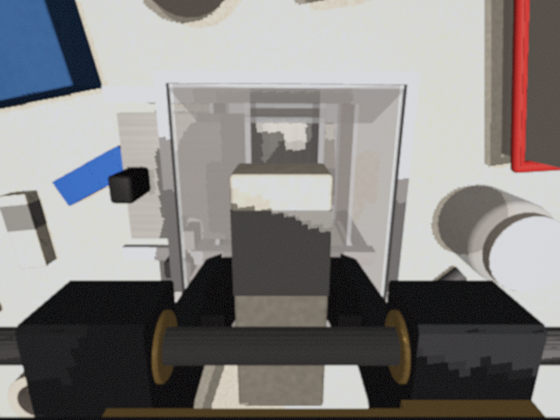

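```bash
python3 - <<'E'
from h import *
hp=np.load("hp.npy"); C=cam("wrist"); k=2
im=cv2.resize(C["color"][60:320,120:440],None,fx=k,fy=k,interpolation=cv2.INTER_CUBIC)
def rect(a,b,z,col):
    V=[(sx*a,sy*b,z) for sx,sy in((-1,-1),(1,-1),(1,1),(-1,1))]
    q=((proj(C,hop(hp,V))-[120,60])*k).astype(int); cv2.polylines(im,[q.reshape(-1,1,2)],True,col,1)
rect(.078,.06,.275,(0,0,255));rect(.086,.068,.275,(0,0,255));rect(.056,.025,.2,(255,0,0));rect(.056,.025,.134,(0,255,0))
cv2.imwrite("pics/w15b.png",im)
E
```

```text
(no output)
```

View pics/w15b.png

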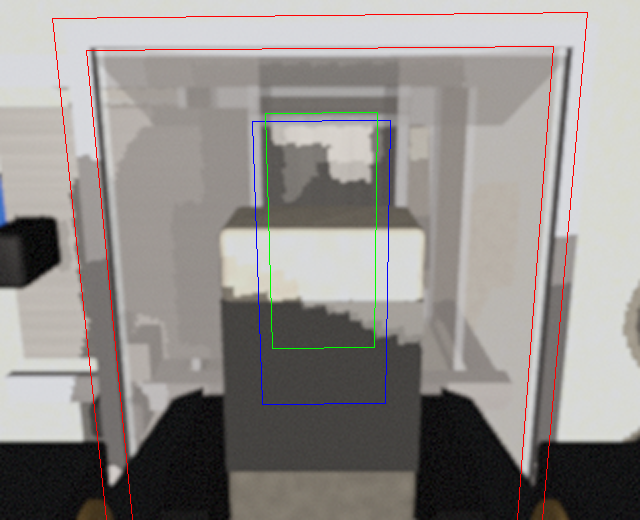

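```bash
python3 -m creep '{"translation":[[10,4,3],[30,0,0],[20,0,0],[13,0,0],[0,0,0]],"turn":[-0.5,0,0,0,0]}';python3 -m creep '{"translation":[[0,0,0],[0,0,0]],"turn":[0,0]}'; python3 - <<'E'
from h import *
hp=np.load("hp.npy"); cam("wrist","w16"); to(hop(hp,(0.0015,-.003,.255))[0],np.degrees(hp[2])-90)
E
```

```text
time_s: 24.02
eef_pos: [0.639, -0.1923, 0.2514]
orientation: [-0.533, -0.466, 0.535, -0.461]
ft_force: [-0.8, -1.0, -1.3]
finger_gap: 0.0358
time_s: 24.18
eef_pos: [0.6415, -0.1935, 0.2576]
orientation: [0.534, 0.463, -0.534, 0.464]
ft_force: [0.5, 0.4, -0.2]
finger_gap: 0.0357
t=24.23 p=[ 0.6417 -0.1936  0.2581] F=[-0.1 -0.4  0.3] gap=0.0357 zyaw=-98.13 q1=-0.47 q6=1.24 | tool shift mm=[ 3.1 -0.3 -0.6] turn(deg)=0.70 or -179.30
```

View pics/w16.png

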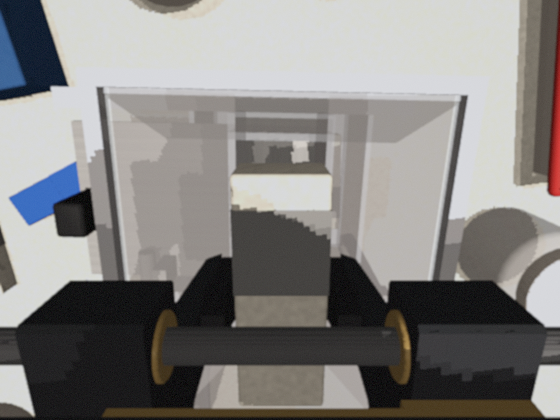

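Carton centred over the shaft: shaft edges at 232 and 335, carton at 232–330. I release it.

```bash
python3 -m creep '{"translation":[[0,0,0],[0,0,0],[0,0,0],[0,0,0],[0,0,0]],"turn":[0.5,0,0,0,0]}' 0.08;python3 -m creep '{"translation":[[0,0,0],[-35,0,0],[-38,0,0],[0,0,0],[0,0,0]],"turn":[0,0,0,0,0]}'; python3 - <<'E'
from h import *
cam("wrist","w17"); crop(cam("scene")["color"],160,150,320,270,5,"s17")
to([.598,.1514,.33],-3.2-90)
E
```

```text
time_s: 24.65
eef_pos: [0.6409, -0.1933, 0.2566]
orientation: [0.536, 0.461, -0.536, 0.461]
ft_force: [-0.5, -1.0, 0.2]
finger_gap: 0.0476
time_s: 25.07
eef_pos: [0.6421, -0.1939, 0.333]
orientation: [0.537, 0.459, -0.536, 0.463]
ft_force: [-0.1, -0.1, -0.1]
finger_gap: 0.0475
t=25.17 p=[ 0.6405 -0.1931  0.3286] F=[-0.1  0.2 -0.5] gap=0.0472 zyaw=-98.68 q1=-0.47 q6=1.25 | tool shift mm=[  -1.2  -94.1 -334.1] turn(deg)=-5.48 or 174.52
```

View pics/w17.png

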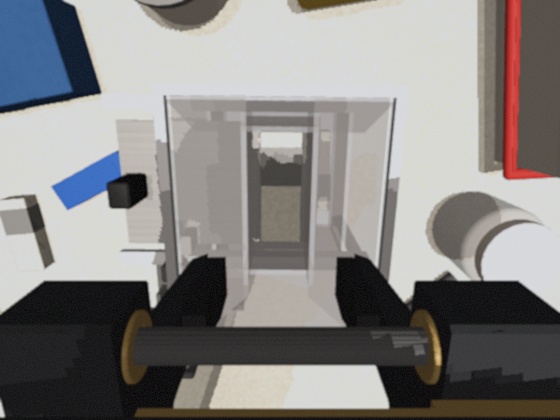

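View pics/s17.png

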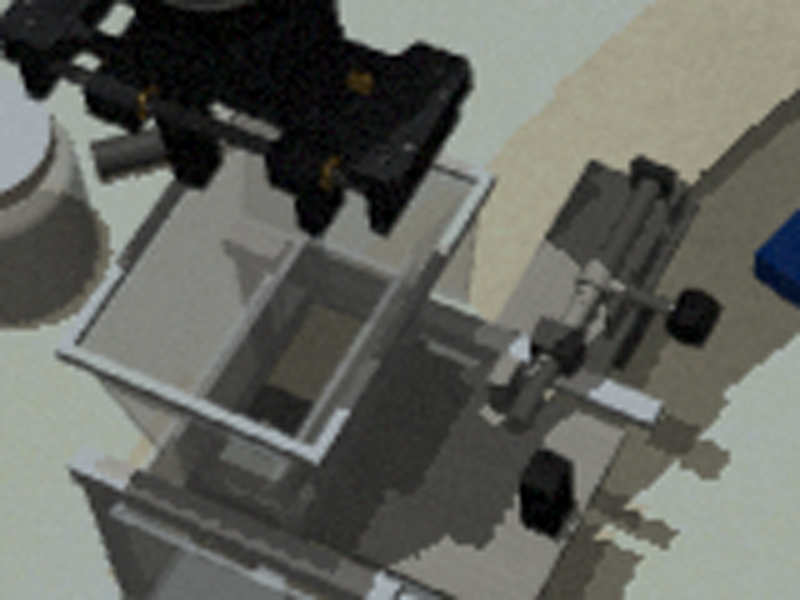

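The first carton lies flat in the shaft, centred near (281,190). Next is the carton near (0.598, 0.151).

```bash
python3 -m creep '{"translation":[[0,-8,-30],[0,-10,-38],[0,-10,-38],[0,-10,-38],[0,-11,-38]],"turn":[0,0,0,0,0]}' 0.4;python3 -m creep '{"translation":[[0,-11,-38],[0,-11,-38],[15,-11,-38],[35,-11,-30],[30,-11,-8]],"turn":[0,0,0,0,0]}'; python3 -m creep '{"translation":[[0,0,0],[0,0,0],[0,0,0]],"turn":[-5.5,0,0]}'; python3 - <<'E'
from h import *
C=cam("wrist","w18"); cbox(C,.598,.1514,-3.2,"w18b",180,80,400,320,2.5); to([.598,.1514,.25],-3.2-90)
E
```

```text
time_s: 25.58
eef_pos: [0.6186, -0.0043, 0.3269]
orientation: [-0.536, -0.462, 0.537, -0.46]
ft_force: [0.3, 0.6, 0.0]
finger_gap: 0.0618
time_s: 26.0
eef_pos: [0.5884, 0.1523, 0.2521]
orientation: [0.536, 0.462, -0.535, 0.461]
ft_force: [0.3, -0.3, -0.2]
finger_gap: 0.0618
time_s: 26.25
eef_pos: [0.5887, 0.1483, 0.2524]
orientation: [-0.514, -0.486, 0.515, -0.485]
ft_force: [0.1, -0.1, 0.2]
finger_gap: 0.0616
t=26.30 p=[0.5895 0.1479 0.2536] F=[-0.9 -0.5  0.6] gap=0.0612 zyaw=-93.35 q1=0.05 q6=1.68 | tool shift mm=[ 3.6  8.3 -4. ] turn(deg)=-0.15 or 179.85
```

View pics/w18b.png

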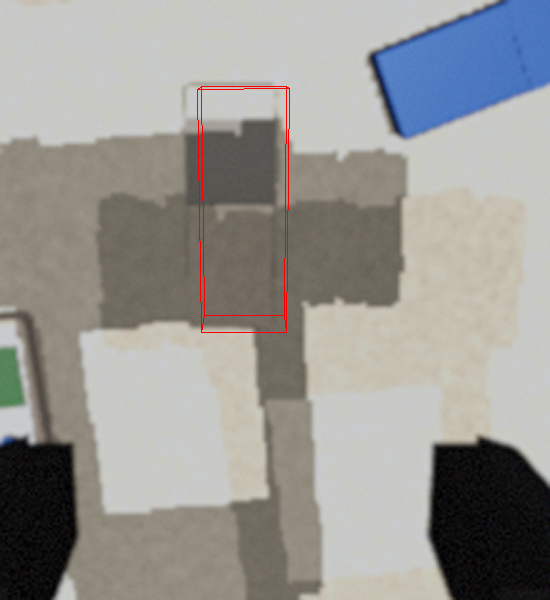

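```bash
python3 -m creep '{"translation":[[0,9,-9],[38,0,0],[38,0,0],[38,0,0],[38,0,0]],"turn":[0,0,0,0,0]}';python3 -m creep '{"translation":[[38,0,0],[21,0,0],[10,0,0],[10,0,0],[0,0,0]],"turn":[0,0,0,0,0]}';python3 - <<'E'
from h import *
cam("wrist","w19"); to([.598,.1514,.005],-93.2)
E
```

```text
time_s: 26.72
eef_pos: [0.6002, 0.1559, 0.1016]
orientation: [0.515, 0.484, -0.514, 0.486]
ft_force: [0.3, -0.7, -0.7]
finger_gap: 0.0618
time_s: 27.13
eef_pos: [0.599, 0.1562, 0.0221]
orientation: [-0.514, -0.486, 0.514, -0.485]
ft_force: [-1.2, 0.1, -0.3]
finger_gap: 0.0614
t=27.18 p=[0.5997 0.1564 0.0234] F=[-0.7  0.4  0.4] gap=0.0617 zyaw=-93.26 q1=0.06 q6=1.69 | tool shift mm=[18.4 -1.5  5.1] turn(deg)=-0.06 or 179.94
```

View pics/w19.png

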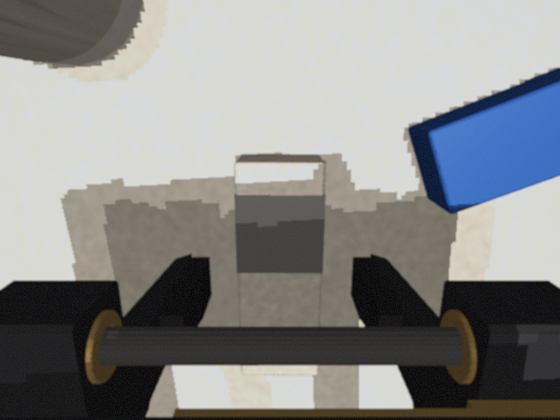

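Centred (column 281), with the carton's far end at row 162 as before. I go down, grip and lift.

```bash
python3 -m creep '{"translation":[[9,0,0],[9,0,0],[0,0,0],[0,0,0]],"turn":[0,0,0,0]}';python3 -m creep '{"translation":[[0,0,0],[0,0,0],[0,0,0],[0,0,0],[0,0,0]],"turn":[0,0,0,0,0]}' -1 30; python3 -m creep '{"translation":[[0,0,0],[-20,0,0],[-38,0,0],[-38,0,0],[-38,0,0]],"turn":[0,0,0,0,0]}';python3 -m creep '{"translation":[[-38,0,0],[-38,0,0],[-38,0,0],[-38,0,0],[-38,0,0]],"turn":[0,0,0,0,0]}';python3 -m creep '{"translation":[[0,0,0],[0,0,0],[0,0,0]],"turn":[5.4,0,0]}'; python3 - <<'E'
from h import *
hp=np.load("hp.npy"); cam("wrist","w20"); to([.6415,-.193,.33],np.degrees(hp[2])-90)
E
```

```text
time_s: 27.52
eef_pos: [0.5985, 0.1568, 0.0045]
orientation: [-0.514, -0.486, 0.514, -0.486]
ft_force: [0.0, -0.1, -0.5]
finger_gap: 0.0616
time_s: 27.93
eef_pos: [0.599, 0.1568, 0.005]
orientation: [0.514, 0.486, -0.514, 0.486]
ft_force: [0.1, -0.2, 1.6]
finger_gap: 0.036
time_s: 28.35
eef_pos: [0.598, 0.1567, 0.1395]
orientation: [-0.513, -0.486, 0.514, -0.485]
ft_force: [1.1, -0.7, -0.0]
finger_gap: 0.0357
time_s: 28.77
eef_pos: [0.5982, 0.1567, 0.3305]
orientation: [-0.514, -0.486, 0.514, -0.486]
ft_force: [0.8, 0.6, -0.9]
finger_gap: 0.0358
time_s: 29.02
eef_pos: [0.5983, 0.1567, 0.328]
orientation: [-0.535, -0.462, 0.536, -0.462]
ft_force: [-0.2, -0.2, -1.3]
finger_gap: 0.0354
t=29.07 p=[0.5979 0.1567 0.3268] F=[ 0.2  0.7 -0.9] gap=0.0359 zyaw=-98.45 q1=0.06 q6=1.78 | tool shift mm=[ -3.2  94.5 339.5] turn(deg)=0.38 or -179.62
```

View pics/w20.png

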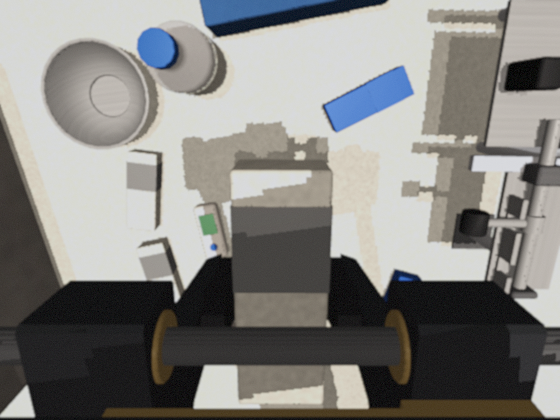

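```bash
python3 -m creep '{"translation":[[-2,8,28],[0,10.5,38],[0,10.5,38],[0,10.5,38],[0,10.5,38]],"turn":[0,0,0,0,0]}';python3 -m creep '{"translation":[[0,10.5,38],[0,10.5,38],[0,10.5,38],[0,10,30],[0,5,16]],"turn":[0,0,0,0,0]}';python3 -m creep '{"translation":[[0,8,0],[0,0,0],[0,0,0],[0,0,0]],"turn":[0.4,0,0,0]}'; python3 - <<'E'
from h import *
hp=np.load("hp.npy"); cam("wrist","w21"); to([.6415,-.1935,.256],np.degrees(hp[2])-90)
E
```

```text
time_s: 29.48
eef_pos: [0.6203, -0.0301, 0.328]
orientation: [-0.535, -0.463, 0.536, -0.461]
ft_force: [0.7, 1.4, -0.4]
finger_gap: 0.036
time_s: 29.9
eef_pos: [0.6424, -0.1976, 0.3274]
orientation: [-0.535, -0.462, 0.537, -0.459]
ft_force: [-0.3, -0.1, -1.5]
finger_gap: 0.0359
time_s: 30.23
eef_pos: [0.6513, -0.193, 0.3302]
orientation: [-0.537, -0.46, 0.537, -0.46]
ft_force: [0.2, -0.6, -0.9]
finger_gap: 0.0357
t=30.28 p=[ 0.6514 -0.193   0.3306] F=[-0.6  0.7  0.1] gap=0.0359 zyaw=-98.83 q1=-0.46 q6=1.26 | tool shift mm=[74.6 -9.7  2. ] turn(deg)=-0.00 or 180.00
```

View pics/w21.png

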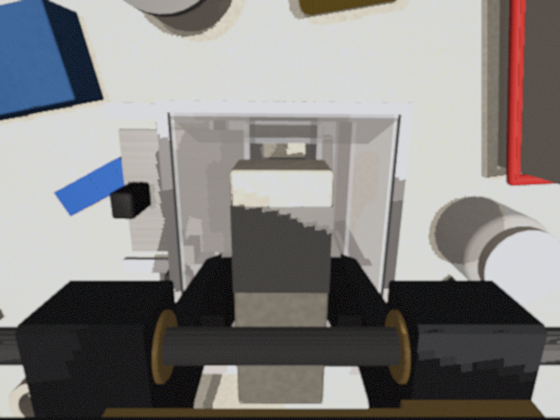

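```bash
python3 -m creep '{"translation":[[8,-9,1.5],[30,0,0],[20,0,0],[16,0,0],[0,0,0]],"turn":[0,0,0,0,0]}';python3 -m creep '{"translation":[[0,0,0],[0,0,0],[0,0,0]],"turn":[0,0,0]}'; python3 - <<'E'
from h import *
hp=np.load("hp.npy"); cam("wrist","w22"); to([.6415,-.1935,.256],np.degrees(hp[2])-90)
E
```

```text
time_s: 30.7
eef_pos: [0.6403, -0.1927, 0.2525]
orientation: [-0.536, -0.462, 0.538, -0.458]
ft_force: [-0.8, 0.2, -0.7]
finger_gap: 0.0356
time_s: 30.95
eef_pos: [0.6431, -0.1951, 0.2589]
orientation: [0.538, 0.458, -0.537, 0.461]
ft_force: [-0.9, 0.3, -0.8]
finger_gap: 0.036
t=31.00 p=[ 0.643  -0.1952  0.2588] F=[ 0.3  0.9 -0.8] gap=0.0357 zyaw=-98.95 q1=-0.47 q6=1.26 | tool shift mm=[ 2.7 -1.8 -1.4] turn(deg)=-0.12 or 179.88
```

View pics/w22.png

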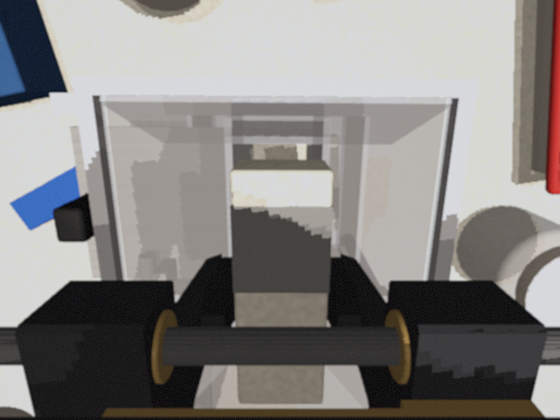

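```bash
python3 -m creep '{"translation":[[0,-1.5,-1],[0,0,0],[0,0,0]],"turn":[0,0,0]}';  python3 -m creep '{"translation":[[0,0,0],[0,0,0],[0,0,0],[0,0,0],[0,0,0]],"turn":[0,0,0,0,0]}' 0.08;python3 -m creep '{"translation":[[0,0,0],[-35,0,0],[-38,0,0],[0,0,0],[0,0,0]],"turn":[0,0,0,0,0]}'; python3 - <<'E'
from h import *
cam("wrist","w23"); T=cam("top","t23");crop(T["color"],120,130,280,310,4,"t23c")
to([.5855,.329,.33],-14.6-90)
E
```

```text
time_s: 31.25
eef_pos: [0.641, -0.1939, 0.2572]
orientation: [0.538, 0.459, -0.538, 0.46]
ft_force: [-0.1, -0.2, -0.5]
finger_gap: 0.0358
time_s: 31.67
eef_pos: [0.6409, -0.194, 0.2567]
orientation: [0.538, 0.459, -0.538, 0.459]
ft_force: [0.5, -0.6, -0.4]
finger_gap: 0.047
time_s: 32.08
eef_pos: [0.6422, -0.1945, 0.3334]
orientation: [0.539, 0.457, -0.537, 0.461]
ft_force: [-0.7, -0.2, -1.2]
finger_gap: 0.0476
t=32.18 p=[ 0.6406 -0.1938  0.3291] F=[-0.  -0.5 -1.1] gap=0.0474 zyaw=-98.98 q1=-0.47 q6=1.26 | tool shift mm=[  -0.7 -136.1 -507.8] turn(deg)=5.62 or -174.38
```

View pics/w23.png

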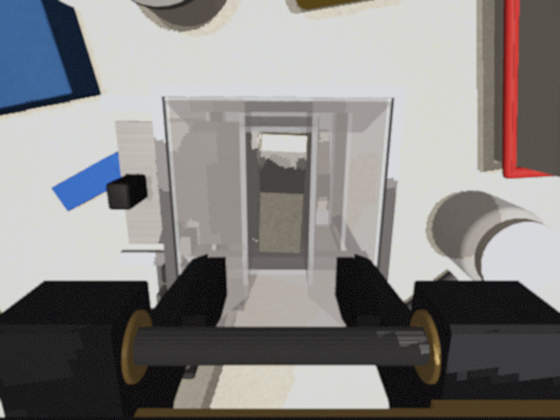

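View pics/t23c.png

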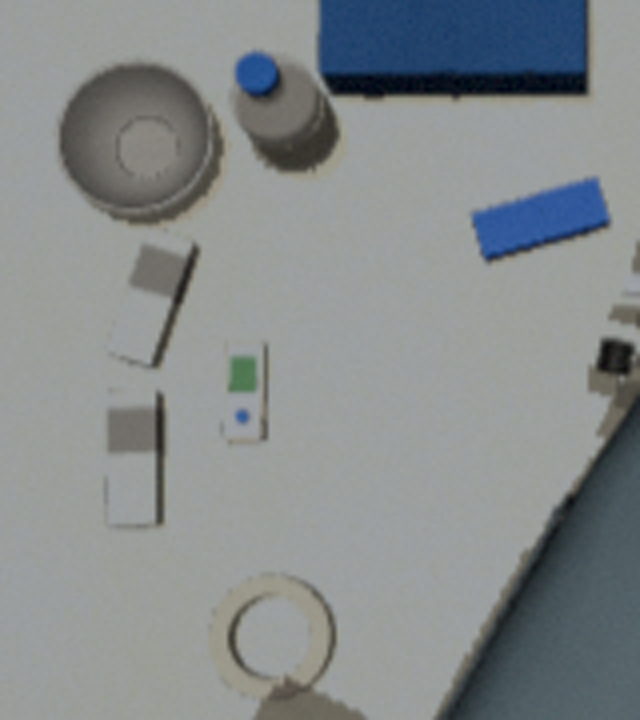

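Second carton flat in the shaft; the last two are unmoved. Next is the one at crop (152,300), (0.5855, 0.329).

```bash
python3 -m creep '{"translation":[[0,-10,-36],[0,-10,-36],[0,-10,-36],[0,-10,-36],[0,-10,-36]],"turn":[0,0,0,0,0]}' 0.35;python3 -m creep '{"translation":[[0,-10,-36],[0,-10,-36],[0,-10,-36],[0,-10,-36],[0,-10,-36]],"turn":[0,0,0,0,0]}';python3 -m creep '{"translation":[[0,-10,-36],[0,-9,-36],[0,-9,-36],[0,-8,-34],[0,0,0]],"turn":[0,0,0,0,0]}'; python3 -m creep '{"translation":[[35,0,0],[35,0,0],[10,0,0],[0,0,0],[0,0,0]],"turn":[5.6,0,0,0,0]}'; python3 - <<'E'
from h import *
C=cam("wrist","w24"); cbox(C,.5855,.329,-14.6,"w24b",180,80,400,320,2.5); to([.5855,.329,.25],-14.6-90)
E
```

```text
time_s: 32.6
eef_pos: [0.6183, -0.0067, 0.3274]
orientation: [-0.537, -0.46, 0.539, -0.458]
ft_force: [1.2, -0.8, 0.9]
finger_gap: 0.0595
time_s: 33.02
eef_pos: [0.597, 0.179, 0.3275]
orientation: [-0.537, -0.46, 0.539, -0.459]
ft_force: [1.3, 0.0, -0.4]
finger_gap: 0.0597
time_s: 33.43
eef_pos: [0.5823, 0.329, 0.327]
orientation: [-0.535, -0.462, 0.537, -0.46]
ft_force: [-1.1, 0.4, -0.2]
finger_gap: 0.0593
time_s: 33.85
eef_pos: [0.5847, 0.3227, 0.2492]
orientation: [-0.559, -0.433, 0.56, -0.432]
ft_force: [-0.4, -0.4, 1.3]
finger_gap: 0.0594
t=33.90 p=[0.5857 0.323  0.251 ] F=[-0.5 -0.   0.4] gap=0.0596 zyaw=-104.59 q1=0.33 q6=2.15 | tool shift mm=[ 1.  -1.7 -5.8] turn(deg)=0.01 or -179.99
```

View pics/w24b.png

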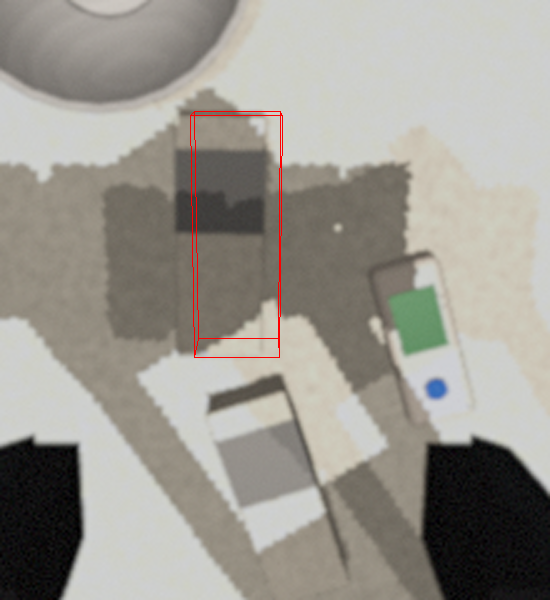

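View pics/w24.png

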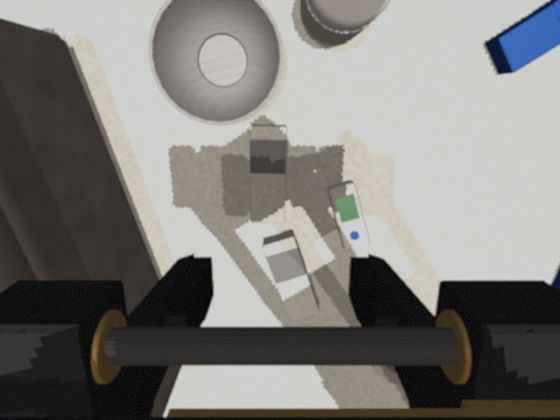

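```bash
python3 -m creep '{"translation":[[0,-1,-11.5],[38,0,0],[38,0,0],[38,0,0],[38,0,0]],"turn":[0,0,0,0,0]}';python3 -m creep '{"translation":[[38,0,0],[20,0,0],[10,0,0],[8,0,0],[0,0,0]],"turn":[0,0,0,0,0]}';python3 - <<'E'
from h import *
cam("wrist","w25"); to([.5855,.329,.005],-104.6)
E
```

```text
time_s: 34.32
eef_pos: [0.5886, 0.3359, 0.099]
orientation: [0.561, 0.432, -0.558, 0.433]
ft_force: [1.5, -0.4, 0.2]
finger_gap: 0.0599
time_s: 34.73
eef_pos: [0.5876, 0.3351, 0.022]
orientation: [0.56, 0.432, -0.559, 0.433]
ft_force: [-1.3, 0.3, 0.3]
finger_gap: 0.0592
t=34.78 p=[0.5881 0.3352 0.0232] F=[ 0.1 -0.5 -0. ] gap=0.0594 zyaw=-104.58 q1=0.34 q6=2.17 | tool shift mm=[18.2 -1.   6.7] turn(deg)=0.02 or -179.98
```

View pics/w25.png

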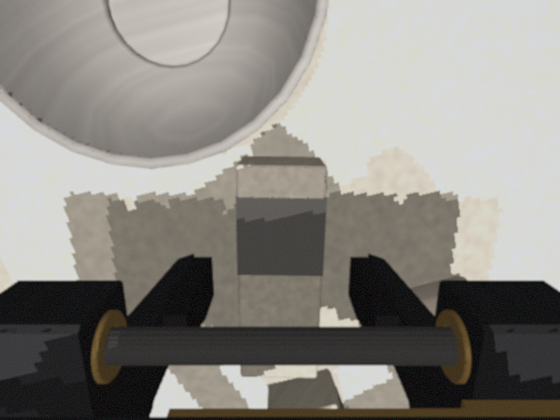

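```bash
python3 -m creep '{"translation":[[9,0,0],[9,0,0],[0,0,0],[0,0,0]],"turn":[0,0,0,0]}';python3 -m creep '{"translation":[[0,0,0],[0,0,0],[0,0,0],[0,0,0],[0,0,0]],"turn":[0,0,0,0,0]}' -1 30; python3 -m creep '{"translation":[[0,0,0],[-20,0,0],[-38,0,0],[-38,0,0],[-38,0,0]],"turn":[0,0,0,0,0]}';python3 -m creep '{"translation":[[-38,0,0],[-38,0,0],[-38,0,0],[-38,0,0],[-38,0,0]],"turn":[0,0,0,0,0]}';python3 -m creep '{"translation":[[0,0,0],[0,0,0],[0,0,0]],"turn":[-5.8,0,0]}'; python3 - <<'E'
from h import *
hp=np.load("hp.npy"); cam("wrist","w26"); to([.641,-.1935,.33],np.degrees(hp[2])-90)
E
```

```text
time_s: 35.12
eef_pos: [0.5865, 0.3344, 0.0033]
orientation: [-0.559, -0.433, 0.56, -0.432]
ft_force: [-0.0, -0.3, -0.2]
finger_gap: 0.0593
time_s: 35.53
eef_pos: [0.5871, 0.3347, 0.0041]
orientation: [0.56, 0.432, -0.559, 0.433]
ft_force: [-0.8, 0.7, 1.2]
finger_gap: 0.0358
time_s: 35.95
eef_pos: [0.5861, 0.3343, 0.1384]
orientation: [-0.559, -0.433, 0.56, -0.432]
ft_force: [1.0, -0.5, 0.0]
finger_gap: 0.0356
time_s: 36.37
eef_pos: [0.5864, 0.3344, 0.3295]
orientation: [-0.559, -0.433, 0.559, -0.432]
ft_force: [0.2, -0.9, -0.3]
finger_gap: 0.0357
time_s: 36.62
eef_pos: [0.5865, 0.3344, 0.327]
orientation: [-0.537, -0.46, 0.538, -0.459]
ft_force: [-0.1, 0.3, -0.2]
finger_gap: 0.0357
t=36.67 p=[0.5861 0.3343 0.3256] F=[ 0.4 -0.7 -0.9] gap=0.0356 zyaw=-98.94 q1=0.34 q6=2.07 | tool shift mm=[ -3.9 136.2 512.8] turn(deg)=-0.10 or 179.90
```

View pics/w26.png

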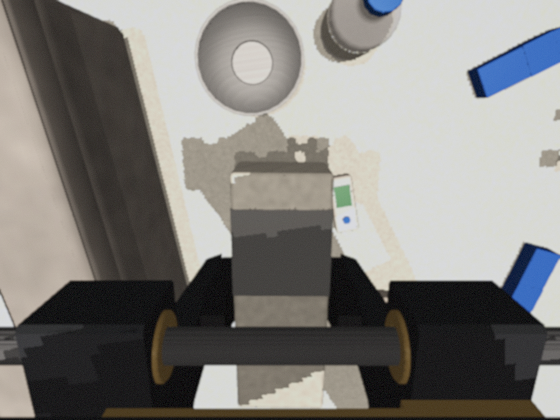

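```bash
python3 -m creep '{"translation":[[-3,8,28],[0,10,37],[0,10,37],[0,10,37],[0,10,37]],"turn":[0,0,0,0,0]}';python3 -m creep '{"translation":[[0,10,37],[0,10,37],[0,10,37],[0,10,37],[0,10,37]],"turn":[0,0,0,0,0]}';python3 -m creep '{"translation":[[0,10,37],[0,10,37],[0,10,37],[0,6,30],[0,2,11]],"turn":[0,0,0,0,0]}';python3 -m creep '{"translation":[[0,0,0],[0,0,0],[0,0,0],[0,0,0]],"turn":[0,0,0,0]}'; python3 - <<'E'
from h import *
hp=np.load("hp.npy"); cam("wrist","w27"); to([.641,-.1935,.256],np.degrees(hp[2])-90)
E
```

```text
time_s: 37.08
eef_pos: [0.6063, 0.1517, 0.3279]
orientation: [-0.536, -0.461, 0.539, -0.459]
ft_force: [2.0, 0.2, -0.5]
finger_gap: 0.036
time_s: 37.5
eef_pos: [0.6275, -0.0388, 0.328]
orientation: [-0.536, -0.461, 0.538, -0.458]
ft_force: [0.3, 0.5, -0.6]
finger_gap: 0.0358
time_s: 37.92
eef_pos: [0.6416, -0.1976, 0.3272]
orientation: [-0.537, -0.46, 0.539, -0.457]
ft_force: [0.5, -0.4, -0.5]
finger_gap: 0.0357
time_s: 38.25
eef_pos: [0.643, -0.191, 0.3305]
orientation: [0.536, 0.461, -0.536, 0.46]
ft_force: [0.4, -0.1, -0.4]
finger_gap: 0.0359
t=38.30 p=[ 0.6431 -0.1911  0.3308] F=[-0.3 -0.4 -1.1] gap=0.0354 zyaw=-98.67 q1=-0.47 q6=1.26 | tool shift mm=[74.8 -1.7  2.7] turn(deg)=0.16 or -179.84
```

View pics/w27.png

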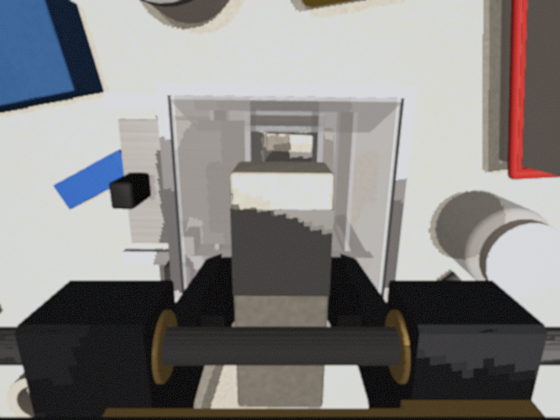

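```bash
python3 -m creep '{"translation":[[8,-1.5,2],[30,0,0],[20,0,0],[16,0,0],[0,0,0]],"turn":[0,0,0,0,0]}';python3 -m creep '{"translation":[[0,0,0],[0,0,0],[0,0,0],[0,0,0]],"turn":[0,0,0,0]}'; python3 - <<'E'
from h import *
hp=np.load("hp.npy"); cam("wrist","w28"); to([.641,-.1935,.256],np.degrees(hp[2])-90)
E
python3 -m creep '{"translation":[[0,0,0],[0,0,0],[0,0,0],[0,0,0],[0,0,0]],"turn":[0,0,0,0,0]}' 0.08;python3 -m creep '{"translation":[[0,0,0],[-35,0,0],[-38,0,0],[0,0,0],[0,0,0]],"turn":[0,0,0,0,0]}'; python3 - <<'E'
from h import *
cam("wrist","w29"); T=cam("top","t29");crop(T["color"],120,130,280,310,4,"t29c")
to([.4653,.336,.33],3.2-90)
E
```

```text
time_s: 38.72
eef_pos: [0.639, -0.1932, 0.2516]
orientation: [-0.536, -0.463, 0.538, -0.458]
ft_force: [-0.9, 1.1, -1.5]
finger_gap: 0.0359
time_s: 39.05
eef_pos: [0.6418, -0.1951, 0.2585]
orientation: [0.537, 0.459, -0.536, 0.461]
ft_force: [-0.1, -0.1, -0.4]
finger_gap: 0.0361
t=39.10 p=[ 0.6417 -0.1952  0.2582] F=[-0.3 -0.2  0. ] gap=0.0359 zyaw=-98.78 q1=-0.47 q6=1.25 | tool shift mm=[ 2.2 -1.  -1.5] turn(deg)=0.05 or -179.95
time_s: 39.52
eef_pos: [0.6411, -0.195, 0.2567]
orientation: [0.537, 0.46, -0.537, 0.46]
ft_force: [0.2, 1.2, -0.1]
finger_gap: 0.0472
time_s: 39.93
eef_pos: [0.6424, -0.1955, 0.3334]
orientation: [0.538, 0.458, -0.536, 0.462]
ft_force: [0.2, -0.2, -0.4]
finger_gap: 0.0477
t=40.03 p=[ 0.6409 -0.1948  0.329 ] F=[-0.2  0.  -0.6] gap=0.0480 zyaw=-98.79 q1=-0.47 q6=1.25 | tool shift mm=[  -0.7 -254.6 -497.8] turn(deg)=-11.99 or 168.01
```

View pics/w29.png

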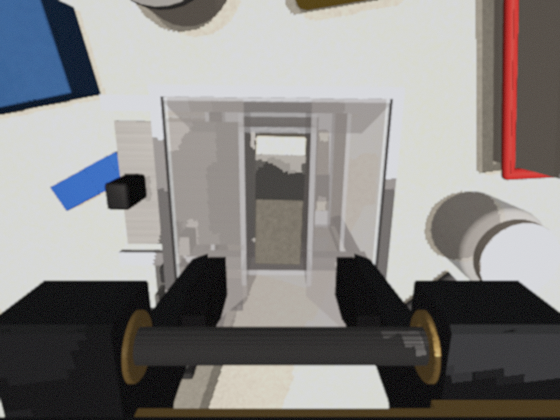

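View pics/t29c.png

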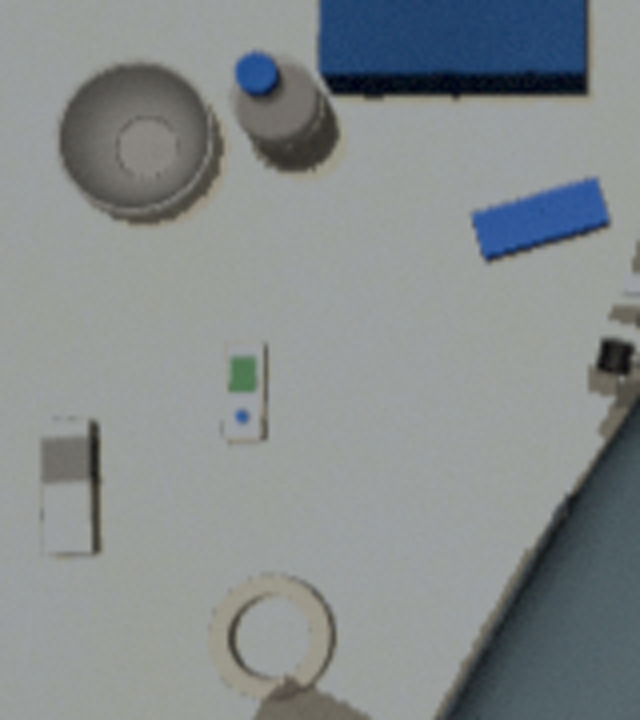

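Third carton in. The last carton was knocked aside and is now at crop (68,487). I re-measure it and check the clearance to the tall brown unit on the left.

```bash
python3 - <<'E'
from h import *
T=cam("top")
a=np.array([(45,420),(92,420),(91,553),(43,553)])/4+[120,130]
w=np.array([ray(T,*p,.026) for p in a]); print(w.mean(0),"yaw",np.degrees(np.arctan2(*((w[0]+w[1]-w[2]-w[3])[[1,0]]))),np.linalg.norm(w[0]-w[3]),np.linalg.norm(w[0]-w[1]))
crop(T["color"],0,100,160,290,3,"t30")
E
```

```text
[0.44336971 0.38300859 0.026     ] yaw 3.550628688479569 0.09813786200743892 0.034854581068618676
```

View pics/t30.png

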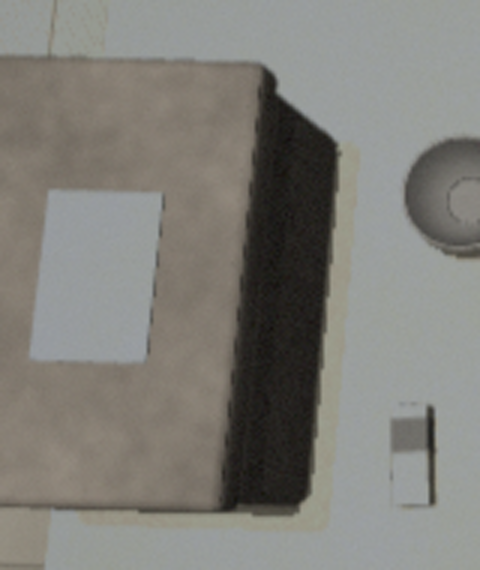

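```bash
python3 - <<'E'
from h import *
crop(cam("scene","s30")["color"],360,170,560,400,3,"s30c")
E
```

```text
(no output)
```

View pics/s30c.png

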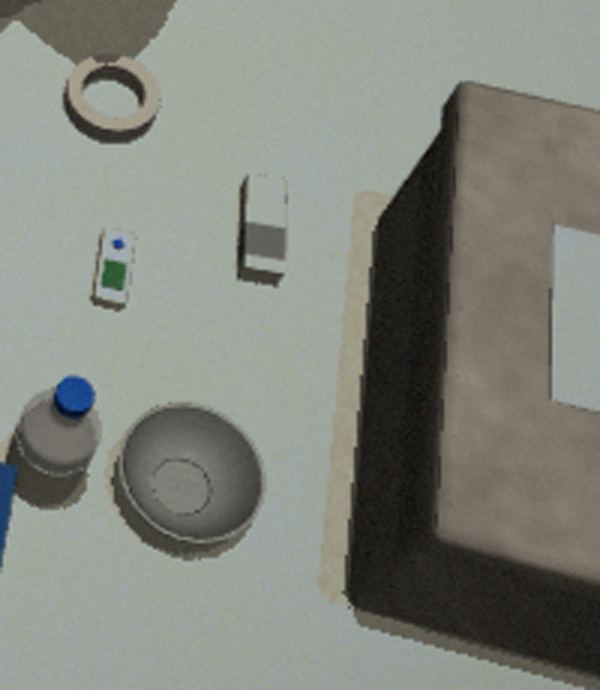

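```bash
python3 - <<'E'
from h import *
T=cam("top");S=cam("scene")
for p in [(337,150),(318,400),(312,470),(303,500)]: print("top base",ray(T,p[0]/3,p[1]/3+100,0))
for p in [(382,215),(368,320),(352,560)]: print("scene base",ray(S,p[0]/3+360,p[1]/3+170,0))
to([.4434,.386,.33],3.5-90)
E
```

```text
top base [0.75799441 0.4904633  0.        ]
top base [0.49731257 0.48836475 0.        ]
top base [0.42689745 0.48847701 0.        ]
top base [0.39689356 0.49492196 0.        ]
scene base [ 3.91725430e-01  4.99628181e-01 -2.22044605e-16]
scene base [0.50514728 0.49482819 0.        ]
scene base [0.729101   0.49782434 0.        ]
t=40.23 p=[ 0.6406 -0.1947  0.3279] F=[ 0.1 -1.2 -0.1] gap=0.0478 zyaw=-98.79 q1=-0.47 q6=1.25 | tool shift mm=[  -0.9 -283.6 -543.8] turn(deg)=-12.29 or 167.71
```

The wall is at y ≈ 0.49. Centred on the carton, the gripper body would reach 0.481, which is too tight. So I'll approach about 18 mm off-centre, fully open. The left finger then drags the carton off the wall as it closes.

```bash
python3 -m creep '{"translation":[[0,-18.7,-35],[0,-18.7,-35],[0,-18.7,-35],[0,-18.7,-35],[0,-18.7,-35]],"turn":[0,0,0,0,0]}' 1;python3 -m creep '{"translation":[[0,-18.7,-35],[0,-18.7,-35],[0,-18.7,-35],[0,-18.7,-35],[0,-18.7,-35]],"turn":[0,0,0,0,0]}';python3 -m creep '{"translation":[[0,-18.7,-35],[0,-18.7,-35],[0,-18.7,-35],[0,-18.7,-35],[0,-18.7,-35]],"turn":[0,0,0,0,0]}'; python3 -m creep '{"translation":[[35,0,0],[35,0,0],[10,0,0],[0,0,0],[0,0,0]],"turn":[-6.2,-6.1,0,0,0]}'; python3 - <<'E'
from h import *
C=cam("wrist","w31"); cbox(C,.4434,.383,3.5,"w31b",100,60,400,320,2.3); to([.4445,.370,.25],3.5-90)
E
```

```text
time_s: 40.65
eef_pos: [0.5742, -0.0062, 0.3287]
orientation: [-0.537, -0.461, 0.537, -0.46]
ft_force: [0.6, 0.2, -0.7]
finger_gap: 0.0788
time_s: 41.07
eef_pos: [0.5085, 0.1811, 0.329]
orientation: [-0.537, -0.46, 0.537, -0.46]
ft_force: [1.0, -0.4, -0.5]
finger_gap: 0.0883
time_s: 41.48
eef_pos: [0.4428, 0.3683, 0.329]
orientation: [-0.536, -0.46, 0.537, -0.46]
ft_force: [0.9, 0.4, -0.1]
finger_gap: 0.0879
time_s: 41.9
eef_pos: [0.4442, 0.3664, 0.2498]
orientation: [0.485, 0.514, -0.486, 0.514]
ft_force: [-0.1, -0.4, 0.6]
finger_gap: 0.0883
t=41.95 p=[0.4451 0.3667 0.2512] F=[-0.6 -0.2  0.9] gap=0.0881 zyaw=-86.67 q1=0.48 q6=2.00 | tool shift mm=[ 1.2 -0.4 -3.3] turn(deg)=-0.17 or 179.83
```

View pics/w31b.png

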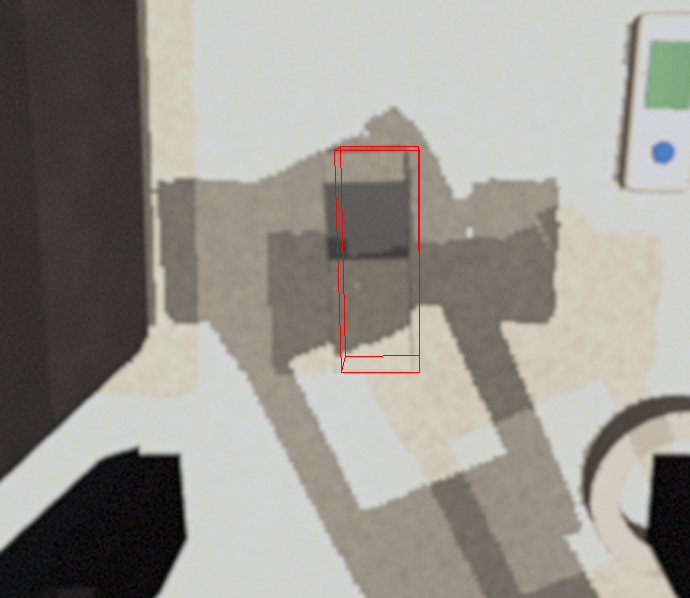

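```bash
python3 -m creep '{"translation":[[0,-0.5,-2],[38,0,0],[38,0,0],[38,0,0],[38,0,0]],"turn":[0,0,0,0,0]}';python3 -m creep '{"translation":[[38,0,0],[20,0,0],[10,0,0],[0,0,0],[0,0,0]],"turn":[0,0,0,0,0]}';python3 - <<'E'
from h import *
cam("wrist","w32"); to([.4445,.369,.005],3.5-90)
E
```

```text
time_s: 42.37
eef_pos: [0.4453, 0.3693, 0.0988]
orientation: [0.487, 0.514, -0.483, 0.515]
ft_force: [-0.3, 0.1, -0.2]
finger_gap: 0.0882
time_s: 42.78
eef_pos: [0.445, 0.3693, 0.0313]
orientation: [0.485, 0.515, -0.484, 0.515]
ft_force: [0.9, 0.1, -0.2]
finger_gap: 0.0882
t=42.83 p=[0.4454 0.3696 0.032 ] F=[ 1.2 -0.   0.6] gap=0.0880 zyaw=-86.52 q1=0.49 q6=2.00 | tool shift mm=[27.  -1.1  0.6] turn(deg)=-0.02 or 179.98
```

View pics/w32.png

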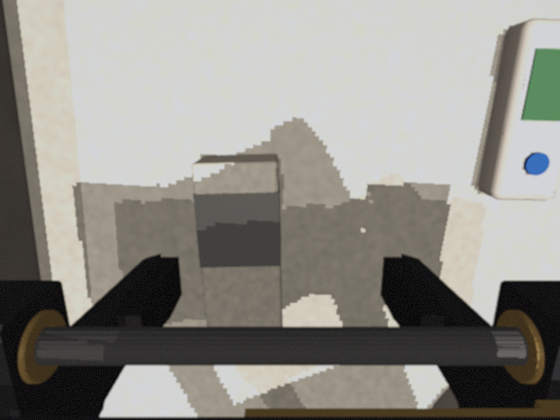

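Carton between the fingers, with its left edge at column 197 against the finger at 180. I go down and close slowly.

```bash
python3 -m creep '{"translation":[[13,0,0],[9,0,0],[5,0,0],[0,0,0],[0,0,0]],"turn":[0,0,0,0,0]}';python3 -m creep '{"translation":[[0,0,0],[0,0,0],[0,0,0]],"turn":[0,0,0]}' 0.3 15;python3 -m creep '{"translation":[[0,0,0],[0,0,0],[0,0,0]],"turn":[0,0,0]}' 0 15;python3 -m creep '{"translation":[[0,0,0],[0,0,0],[0,0,0],[0,0,0],[0,0,0]],"turn":[0,0,0,0,0]}' -1 30;python3 - <<'E'
from h import *
cam("wrist","w33"); to([.4445,.369,.005],3.5-90)
E
```

```text
time_s: 43.25
eef_pos: [0.4431, 0.3685, 0.0022]
orientation: [0.484, 0.515, -0.485, 0.515]
ft_force: [0.7, 0.2, -0.2]
finger_gap: 0.0881
time_s: 43.5
eef_pos: [0.4438, 0.3689, 0.0031]
orientation: [0.485, 0.515, -0.484, 0.515]
ft_force: [-0.4, 1.6, 0.1]
finger_gap: 0.0703
time_s: 43.75
eef_pos: [0.4437, 0.369, 0.003]
orientation: [0.485, 0.515, -0.484, 0.515]
ft_force: [-0.9, -0.1, 0.6]
finger_gap: 0.0499
time_s: 44.17
eef_pos: [0.4436, 0.3688, 0.0028]
orientation: [0.485, 0.515, -0.484, 0.515]
ft_force: [-0.2, 1.6, 1.7]
finger_gap: 0.0355
t=44.22 p=[0.4435 0.3688 0.0028] F=[-0.1  0.8  1.8] gap=0.0359 zyaw=-86.48 q1=0.49 q6=2.00 | tool shift mm=[-2.2  1.  -0.2] turn(deg)=0.02 or -179.98
```

View pics/w33.png

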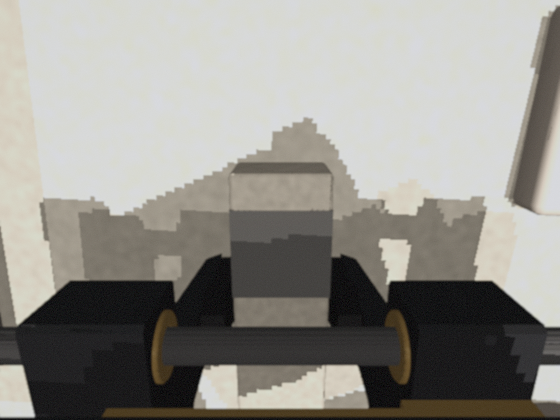

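Gripped square. I lift it, turn, and carry it over.

```bash
python3 -m creep '{"translation":[[-10,0,0],[-30,0,0],[-38,0,0],[-38,0,0],[-38,0,0]],"turn":[0,0,0,0,0]}';python3 -m creep '{"translation":[[-38,0,0],[-38,0,0],[-38,0,0],[-38,0,0],[-20,0,0]],"turn":[0,0,0,0,0]}';python3 -m creep '{"translation":[[0,0,0],[0,0,0],[0,0,0],[0,0,0]],"turn":[6.2,6.1,0,0]}'; python3 - <<'E'
from h import *
hp=np.load("hp.npy"); cam("wrist","w34"); to([.641,-.194,.33],np.degrees(hp[2])-90)
E
```

```text
time_s: 44.63
eef_pos: [0.4428, 0.3681, 0.1583]
orientation: [0.484, 0.515, -0.485, 0.515]
ft_force: [1.3, -0.1, -0.9]
finger_gap: 0.0355
time_s: 45.05
eef_pos: [0.4442, 0.369, 0.3346]
orientation: [0.486, 0.514, -0.482, 0.516]
ft_force: [0.7, 0.2, 0.2]
finger_gap: 0.036
time_s: 45.38
eef_pos: [0.4431, 0.3684, 0.3286]
orientation: [-0.536, -0.461, 0.536, -0.461]
ft_force: [0.1, -0.5, -1.2]
finger_gap: 0.0358
t=45.43 p=[0.4431 0.3684 0.3284] F=[ 0.5  0.1 -0.6] gap=0.0360 zyaw=-98.60 q1=0.49 q6=2.21 | tool shift mm=[ -1.5 279.8 526.5] turn(deg)=0.23 or -179.77
```

View pics/w34.png

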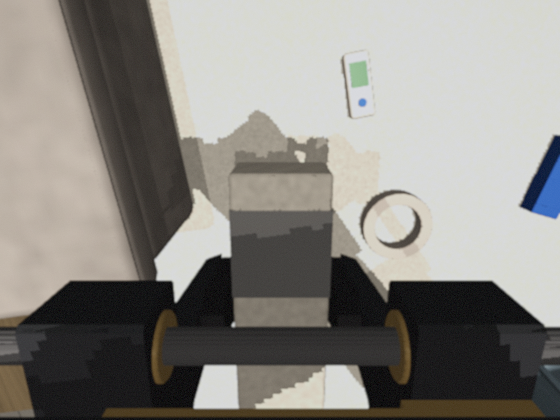

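```bash
python3 -m creep '{"translation":[[-1,13,25],[0,18.7,35.2],[0,18.7,35.2],[0,18.7,35.2],[0,18.7,35.2]],"turn":[0.2,0,0,0,0]}';python3 -m creep '{"translation":[[0,18.7,35.2],[0,18.7,35.2],[0,18.7,35.2],[0,18.7,35.2],[0,18.7,35.2]],"turn":[0,0,0,0,0]}';python3 -m creep '{"translation":[[0,18.7,35.2],[0,18.7,35.2],[0,18.7,35.2],[0,18.7,35.2],[0,15,27]],"turn":[0,0,0,0,0]}';python3 -m creep '{"translation":[[0,7,14],[0,0,0],[0,0,0],[0,0,0],[0,0,0]],"turn":[0,0,0,0,0]}'; python3 - <<'E'
from h import *
hp=np.load("hp.npy"); cam("wrist","w35"); to([.641,-.194,.256],np.degrees(hp[2])-90)
E
```

```text
time_s: 45.85
eef_pos: [0.5042, 0.1896, 0.3293]
orientation: [-0.536, -0.46, 0.537, -0.46]
ft_force: [0.9, 0.2, -1.2]
finger_gap: 0.0355
time_s: 46.27
eef_pos: [0.5692, 0.0009, 0.3293]
orientation: [-0.537, -0.46, 0.537, -0.46]
ft_force: [0.9, 0.2, -0.5]
finger_gap: 0.0361
time_s: 46.68
eef_pos: [0.6318, -0.1801, 0.3288]
orientation: [-0.537, -0.46, 0.538, -0.459]
ft_force: [0.7, -0.4, -0.6]
finger_gap: 0.0355
time_s: 47.1
eef_pos: [0.6363, -0.1904, 0.3297]
orientation: [0.537, 0.46, -0.537, 0.46]
ft_force: [-0.2, 0.7, -2.1]
finger_gap: 0.0355
t=47.15 p=[ 0.6364 -0.1903  0.3299] F=[-0.8  0.8 -1. ] gap=0.0363 zyaw=-98.86 q1=-0.47 q6=1.26 | tool shift mm=[73.9  5.1  2.9] turn(deg)=-0.03 or 179.97
```

View pics/w35.png

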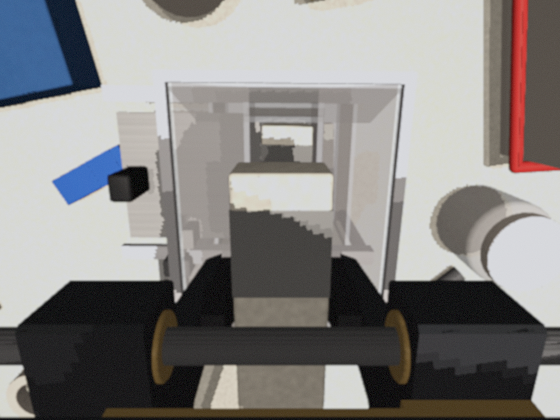

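```bash
python3 -m creep '{"translation":[[8,5,2],[30,0,0],[20,0,0],[16,0,0],[0,0,0]],"turn":[0,0,0,0,0]}';python3 -m creep '{"translation":[[0,0,0],[0,0,0],[0,0,0],[0,0,0]],"turn":[0,0,0,0]}'; python3 - <<'E'
from h import *
hp=np.load("hp.npy"); cam("wrist","w36"); to([.641,-.194,.256],np.degrees(hp[2])-90)
E
python3 -m creep '{"translation":[[0,0,0],[0,0,0],[0,0,0],[0,0,0],[0,0,0]],"turn":[0,0,0,0,0]}' 0.08;python3 -m creep '{"translation":[[0,0,0],[-35,0,0],[-38,0,0],[-20,0,0],[0,0,0]],"turn":[0,0,0,0,0]}';python3 -m creep '{"translation":[[0,0,0],[0,0,0]],"turn":[0,0]}'; python3 - <<'E'
from h import *
cam("wrist","w37"); crop(cam("scene","s37")["color"],160,150,320,270,5,"s37c"); cam("top","t37")
E
```

```text
time_s: 47.57
eef_pos: [0.6393, -0.193, 0.2505]
orientation: [-0.536, -0.462, 0.538, -0.457]
ft_force: [-0.8, 0.4, -1.0]
finger_gap: 0.0358
time_s: 47.9
eef_pos: [0.6419, -0.1949, 0.2575]
orientation: [0.538, 0.458, -0.537, 0.46]
ft_force: [0.2, -0.0, -0.4]
finger_gap: 0.0358
t=47.95 p=[ 0.6417 -0.1948  0.2572] F=[ 0.4  0.2 -1.2] gap=0.0356 zyaw=-98.98 q1=-0.47 q6=1.26 | tool shift mm=[ 1.2 -0.9 -0.7] turn(deg)=-0.15 or 179.85
time_s: 48.37
eef_pos: [0.6411, -0.1946, 0.2557]
orientation: [0.538, 0.459, -0.538, 0.459]
ft_force: [0.2, -0.5, 0.3]
finger_gap: 0.0479
time_s: 48.78
eef_pos: [0.6431, -0.1955, 0.3558]
orientation: [0.539, 0.456, -0.536, 0.463]
ft_force: [1.0, 0.2, 1.2]
finger_gap: 0.0472
time_s: 48.95
eef_pos: [0.6407, -0.1944, 0.3474]
orientation: [-0.537, -0.46, 0.538, -0.459]
ft_force: [0.4, 0.7, -0.1]
finger_gap: 0.0473
```

View pics/w37.png

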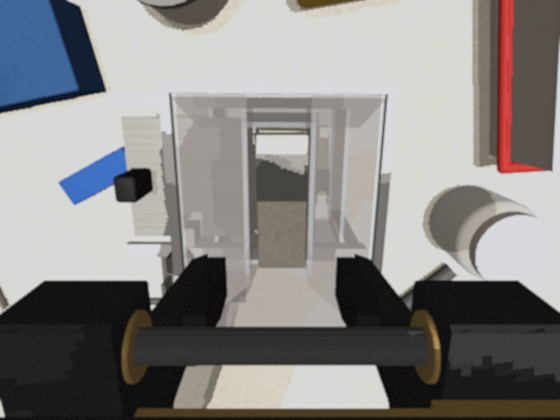

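View pics/s37c.png

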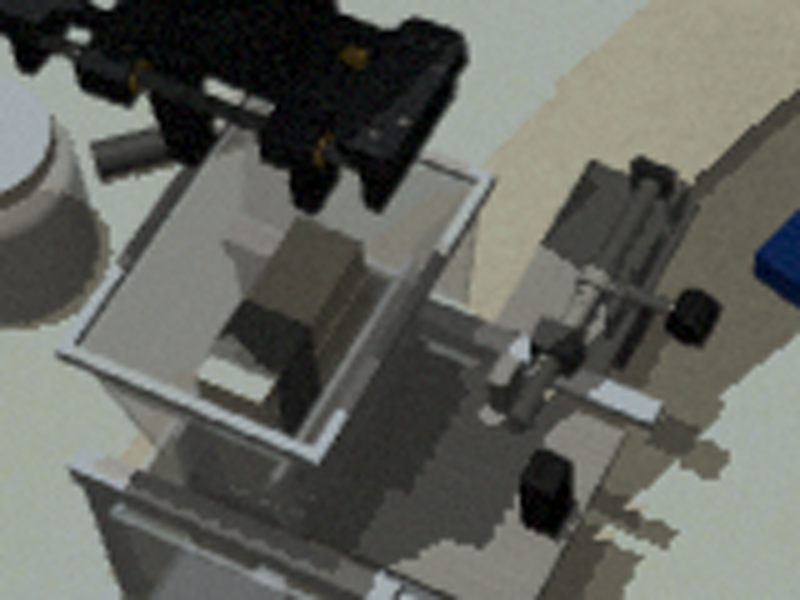

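View pics/t37.png

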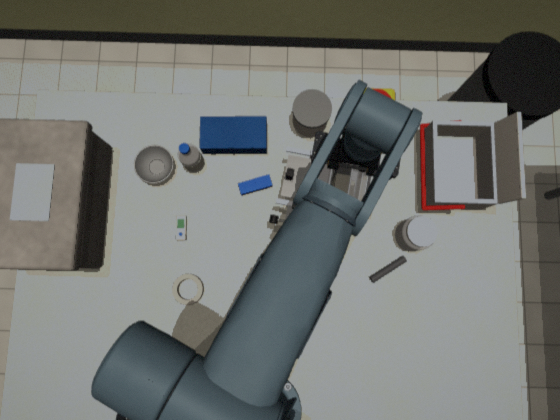

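Four cartons stacked and the counter is clear of white cartons. I retreat and do a final check.

```bash
python3 -m creep '{"translation":[[-30,0,0],[-20,-30,0],[0,-38,0],[0,-38,0],[0,-38,0]],"turn":[0,0,0,0,0]}';python3 -m creep '{"translation":[[0,-38,0],[0,-38,0],[0,0,0],[0,0,0],[0,0,0]],"turn":[0,0,0,0,0]}'; python3 - <<'E'
from h import *
cam("wrist","w38"); crop(cam("scene","s38")["color"],160,150,320,270,5,"s38c"); crop(cam("top","t38")["color"],230,120,390,270,5,"t38c")
E
```

```text
time_s: 49.52
eef_pos: [0.4973, -0.1716, 0.3973]
orientation: [-0.537, -0.46, 0.538, -0.459]
ft_force: [0.1, 0.3, 0.1]
finger_gap: 0.0473
time_s: 49.93
eef_pos: [0.4241, -0.1605, 0.3985]
orientation: [0.538, 0.459, -0.538, 0.459]
ft_force: [0.6, 0.1, -0.0]
finger_gap: 0.0471
```

View pics/s38c.png

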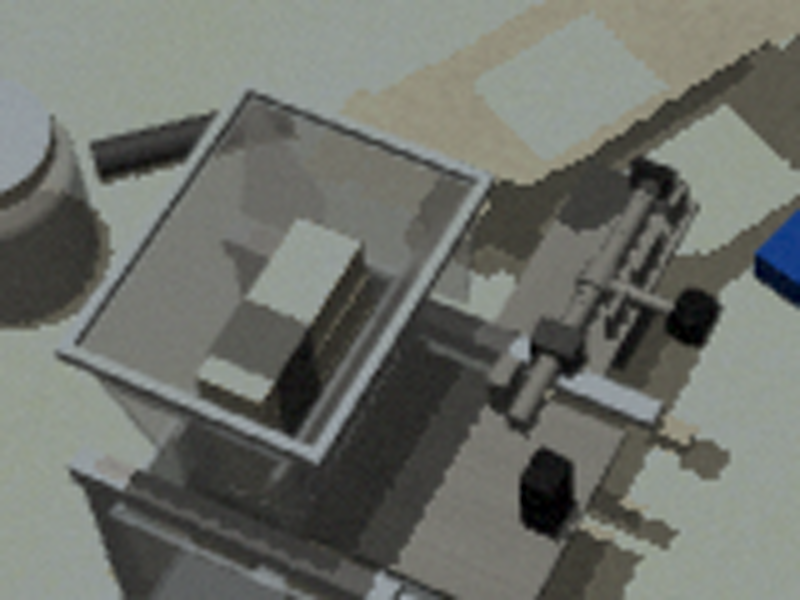

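View pics/w38.png

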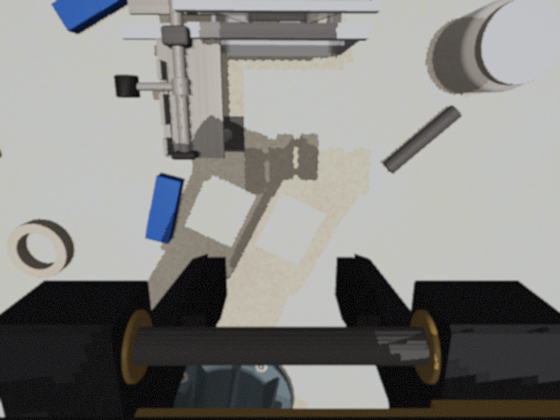

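The stack sits flat in the hopper, the gate is shut, and the bolt is home with its handle down. The arm is clear, so I hand in.

```bash
python3 -c "
from cell import finish_job; print(finish_job())"
```

```text
the job is handed in; nothing more can be done
None
```

The dispenser stock is changed and the job is handed in at about 50 s of the 208 s limit. I lifted and drew the bolt and pulled the gate fully open so the three old cartons dropped. Then I pushed the gate onto its stop, slid the bolt home with its handle down, and loaded all four white cartons flat through the mouth. One fresh carton was knocked about 5 cm towards the tall brown unit, so I measured it again and gripped it off-centre to keep clear.

- **Last checks:** The pictures show four cartons stacked in the shaft and funnel, the gate grip where it started, the bolt home with its handle down, nothing visibly shifted on the counter, and the arm clear. The tool read the same position at the shut gate and home bolt as at the start.
- **Not confirmed:** I never counted the three old cartons in the bin one by one. I only saw that the shaft was empty after the gate opened and cartons in the bin below.
- **Disagreement:** The hopper position I fitted from the fixed cameras was about 3 mm off from the wrist view. I used the wrist view for the drops.

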